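# Grease the polishing spindle

## Robot

A 6-joint arm with a two-finger parallel gripper is mounted at the origin on a cart in front of the work surface, level with it; the furniture and walls round the work are solid. World frame = base frame: x ahead of the robot, y to its left, z up, the work surface at z = 0. Lengths are in m, angles in rad, forces in N, time in s.
With the tool pointing down it reaches from about 0.225 to 0.725 m from the base axis. Payload 3.1 kg.
Tool frame: the origin (TCP) lies on the centre line of the jaws, within the pads' length; the fingertips stand 14 mm ahead of it and the grasp point (between the pads) lies 5 mm behind it; y points along the fingers, x is the direction in which the jaws open and shut, and the axes are right-handed (so a half turn about y gives the same grasp; the last joint's range is limited). The gripper opens to 85 mm and grips with 20 to 120 N. Pads are 22 mm wide; open, the fingers measure 114 mm over their backs; the gripper's body (76 mm by 85 mm) begins 54 mm behind the grasp point. The pads swing forward as they close: fully open they stand 13 mm farther back than shut.
Start: joints at [1.092, 0.048, 0.099, 1.622, 0, 1.443], TCP at [0.18, 0.493, 0.245] pointing down, gripper open.
Joint ranges: [-2.91, 2.91], [-0.99, 1.94], [-1.21, 1.42], [-2.12, 2.29], [-1.49, 1.47], [-3.14, 3.14]. Speed limits (rad/s): [2.79, 2.79, 3.14, 3.14, 3.14, 3.14].

## Interface

Orientations are given as a 3x3 rotation matrix whose columns are the frame's x, y, z axes.
In Python, from plant import * gives the robot as it stands.
- The arm moves only by the tool arm_command, never from a script. Its argument "series" is a list of rows, each an object with "travel": the shift along the tool's x, y, z in cm, a list of three; "angular": the turn, a rotation vector about the tool's x, y, z in rad, a list of three; "jaw": the finger opening in cm, from 0 to 8.54. A call has exactly 5 rows; each row shifts and turns the commanded pose from where the row before left it, along the tool's axes as they then stand; what a row does not reach is not made up. A row lasts 1/10 s, in which the tool goes at most 50 mm and 8.59 degrees, less where a joint would pass 70% of its speed; a pose out of reach is approached as far as the arm can. A call with a gripper value outside its range is refused whole. The fingers move at their own pace and stop on an object; the grip force is fixed at half the most. Time passes only in rows, so rows that do not move let the fingers close, or fill a call up. It gives the time, the measured TCP pose, the force and the opening at its end, in the units of the state.
- state(): the state, without advancing time (a new reading comes with each control period).
- capture(name): name is "scene" or "top" or "wrist"; returns the picture (384x512x3 uint8, red, green, blue); there is no depth.
- camera_params(name): a dict with "vfov" (degrees; the focal length in pixels is half the picture's height over the tangent of half this angle, whatever the lens; pixels are square), "cx", "cy" (the principal point, pixels), "R" (3x3) and "t" (3): a world point X has camera coordinates R X + t; the wrist camera has in their place "T_tool_cam" (4x4, takes a point from camera to tool coordinates, whose origin is the TCP and whose axes are the tool frame's). Camera axes: x right, y down, z forward; pixel columns grow to the right and rows downward; lengths in m; the calibration is good to about 2 mm. A picture is of the moment at which its call begins: read the wrist's pose just before it. camera_params takes no time and is no camera call.
- close_job(): hands the job in, once; it reports no verdict.
The state is a dict: "time": time; "q": joint angles; "joint_vel": joint speeds; "effort": joint torques, N m; "tool_pos": TCP position; "tool_rot": TCP orientation; "wrist_force": force on the tool from outside, world axes, zero at the start; "ft_torque": the same for the moment, N m; "width": opening from 0.0 (shut) to 1.0 (fully open).
Only numpy, scipy, OpenCV 4.12 (cv2) and the standard library are available. Lean on these libraries where they do the work, as an engineer would, in place of code of your own. Each camera call takes 0.05 s, during which the arm holds its last target. There are 200 camera calls.

## Task

Pull the rubber dust cap off the polishing spindle's slanting grease nipple and set it on the dark rubber pad on the bench, then take the push-type grease gun from its wooden stand and press its coupler squarely onto the nipple until it snaps on. Keep pushing until the barrel has gone nearly as far down against its spring as it will go, and finish like that, still gripping the gun and holding it down, coupler on and square. Leave the mallet, the sanding stick and the teal pencil where they lie.

Things in the scene. Friction and masses are not known exactly. Their poses are not given: they have to be found in the camera images.
- spindle: Polishing spindle, fixed: grey cast headstock (cylinder 60 mm dia, 90 mm long) on a dark board 150 x 150 x 18 mm. Its steel shaft lies 76 mm above the bench along y, reaching 98 mm to +y and 108 mm to -y; 68 mm aluminium pulley at +y, clamping flanges and nut at -y. Origin: centre of the board's underside, z up; the nipple leans to -x.
- nipple: Brass grease nipple on the housing, leaning 30 degrees from vertical to the spindle's -x (robot) side. Origin: centre of its foot, on a round boss of 25 mm dia; z out along its axis, y is the spindle's y. Hexagon and collar 19 mm wide up to 8 mm above the foot; neck 9 mm dia; ball head 14 mm dia centred 22 mm above the foot, top at 29 mm.
- nipple_head (a point): Centre of the nipple's ball head; same axes as nipple.
- dust_cap: Black ribbed rubber dust cap, 20 g: a round cup 30.5 mm long, 24 mm outside (25 mm at the rim), bore 18.4 mm and 27 mm deep. It sits loosely over the nipple (no catch) and slides off along the nipple's axis. Origin: centre of its open rim, 2 mm above the nipple's foot at the start; z along its axis to the closed end.
- dust_cap_center (a point): Point on the cap's axis 15 mm from the open rim.
- clean_pad: Dark rubber pad, 85 x 55 x 6 mm (x, y, z), fixed on the bench. Origin: centre of its underside.
- gun_stand: Drilled wooden stand, fixed, 80 x 130 x 64 mm (x, y, z). The gun's hole, 32 mm dia and 58 mm deep, is at y = +18 mm; two bent hexagon keys stand up to 33 mm above the top at y = -40 mm (58 mm from the hole's axis) and lean to -y. Origin: centre of the underside.
- stand_hole (a point): Centre of the hole's mouth, in the stand's top, 64 mm above the bench.
- grease_gun: Push-type grease gun, 0.29 kg, upright in the stand, coupler down the hole, flange on the stand's top; lift 56 mm to free it. Origin: centre of the flange's underside; z up the barrel. Flange 44 mm dia, 6 mm thick (fingertips can push on its top); barrel, the round grip, 30 mm dia from 6 to 50 mm, end cap 31 mm dia to 61 mm, button to 64 mm.
- coupler_mouth (a point): Centre of the coupler's open mouth, 54 mm below the gun's origin while the spring is at rest; same axes as the gun. The coupler is 29 mm in outside diameter; its mouth is 23 mm wide and narrows within 5 mm to a 16 mm bore, so it guides the ball in from 3 mm off centre.
- coupler_seat (a point): Point in the coupler on the gun's axis, 11 mm inside its mouth (43 mm below the gun's origin while the spring is at rest); the centre of the nipple's ball lies here when the coupler has snapped home. Same axes as the gun.
- coupler (a joint): How far the coupler with its tube is pushed into the barrel against the spring, m: 0 at rest (out), 0.018 at the stop. The spring takes 8 N to start, 14.3 N at the stop. Four sprung balls in the coupler ride over the nipple's head at about 9 N, snap in behind it and pull the last 4 mm home; they hold it on with about 8 N.
- mallet: Bystander: boxwood mallet, 187 x 72 x 38 mm, lying loose on the bench; origin at the centre of its underside, handle along x.
- sanding_stick: Bystander: pale thin sanding stick, 12 x 148 x 7 mm, loose; origin at the centre of its underside.
- teal_pencil: Bystander: teal mechanical pencil, 10 x 136 x 11 mm, loose; origin at the centre of its underside.
Mind the look-alikes: they are no part of the job. What is shaped like the clean_pad but green is not meant.

How it is judged:
By the outcome, as a careful person would: the job done as asked, in the order asked, and still so for the second after the job is handed in, while the arm keeps its last pose, push and grip.
It also fails if it takes over 54 s, if anything falls off the work surface, if the arm or the gripper's body presses on something with over 40 N, if the wrist force passes 120 N, or if a joint passes its speed limit or range.

## Working session

There is one attempt and no reset: what is moved stays moved. The work goes in short steps, Python scripts to look and compute and a tool call to move; the robot and the scene stay as the last step left them, time stands still between calls to the robot, and variables do not carry over. Pictures are saved under pics/ and viewed, about 8 in all and at most 12, crops included, and the job is handed in when it is done.

Besides the shell and the picture viewer there is one more tool, called by a JSON object that holds its "name" and its "arguments", one argument or row to a line. arm_command: Moves the arm, as the interface text tells. Its arguments: {"type":"object","properties":{"series":{"type":"array"}},"required":["series"]}

```bash
ls; mkdir -p pics; python3 - <<'E'
from plant import *
import cv2, numpy as np
print(state())
for n in ("scene","top"):
    im=capture(n); cv2.imwrite(f"pics/{n}0.png",cv2.resize(im[:,:,::-1],None,fx=1.5,fy=1.5,interpolation=cv2.INTER_CUBIC)); np.save(f"pics/{n}0.npy",im)
    print(n,camera_params(n))
print(camera_params("wrist"))
E
```

```text
pics
{'time': 0.0, 'q': array([1.09219245e+00, 4.87741782e-02, 9.75750061e-02, 1.62200041e+00,
       8.56284747e-06, 1.44300414e+00]), 'joint_vel': array([-0.00080332, -0.00053173,  0.00027899, -0.00198619,  0.00150845,
       -0.00057777]), 'effort': array([ 1.88311809e-03, -3.38779914e+01,  3.20015645e+01,  2.03272467e-02,
       -3.15074533e-05,  5.63912820e-06]), 'tool_pos': array([0.1801557 , 0.49249919, 0.2440935 ]), 'tool_rot': array([[ 3.43658852e-01, -1.11439625e-03, -9.39093899e-01],
       [ 9.39091538e-01, -2.12927794e-03,  3.43660515e-01],
       [-2.38256592e-03, -9.99997112e-01,  3.14774875e-04]]), 'wrist_force': array([-0.01943483,  0.14846569, -0.1687393 ]), 'ft_torque': array([-0.01440441, -0.0114513 ,  0.00335461]), 'width': 0.9976069081947068}
scene {'vfov': 43.50234830899376, 'cx': 260.26673931570235, 'cy': 195.57574280402116, 'R': array([[-0.81786119,  0.57510683,  0.01884702],
       [ 0.36710948,  0.54672929, -0.75254083],
       [-0.44309559, -0.60855502, -0.65827584]]), 't': array([ 0.41900721, -0.17698043,  1.79903681])}
top {'vfov': 56.65622628846575, 'cx': 247.0474621232449, 'cy': 191.2674224526385, 'R': array([[-0.00333685, -0.99980844, -0.01928572],
       [-0.99240312,  0.00568275, -0.12289731],
       [ 0.12298337,  0.01872912, -0.99223198]]), 't': array([0.09220352, 0.58805827, 1.04703626])}
{'vfov': 58.32493818561854, 'cx': 252.023386025978, 'cy': 191.18415448129699, 'T_tool_cam': array([[ 9.99999975e-01, -1.71832206e-05, -2.22413976e-04,
        -2.67026205e-04],
       [ 2.07802038e-04, -2.90837551e-01,  9.56772426e-01,
        -1.27891152e-01],
       [-8.11267677e-05, -9.56772449e-01, -2.90837541e-01,
         7.49315472e-02],
       [ 0.00000000e+00,  0.00000000e+00,  0.00000000e+00,
         1.00000000e+00]])}
```

View pics/scene0.png

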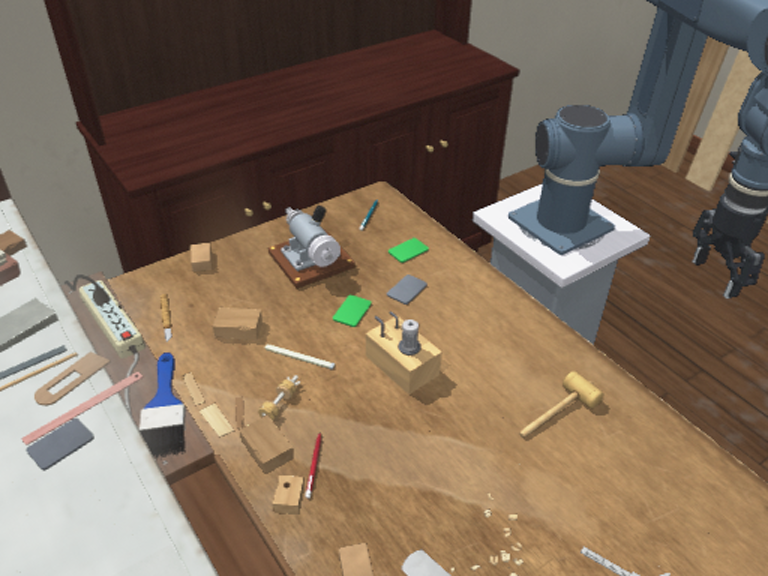

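View pics/top0.png

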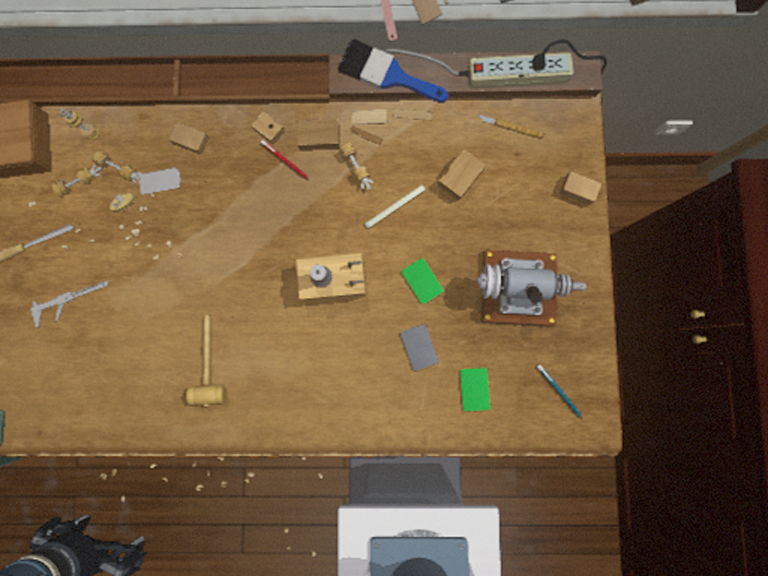

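The pictures show the following.
- **Scene view:** spindle at (310,240), black cap at (320,213), stand at (405,345).
- **Top view:** cap at (534,293), gun at (319,275), hexagon keys at (353,263/282), grey pad at (419,347).
- **Look-alikes:** the green pads at top (422,281) and (475,390), and a grey slab off-bench at scene (60,443). I choose the grey pad on the bench.

I'll check these in one close composite crop.

```bash
cat > h.py <<'E'
import numpy as np, cv2
from plant import *
def ray(n,uv,s=None):
    p=camera_params(n); f=192/np.tan(np.radians(p["vfov"]/2))
    d=np.array([(uv[0]-p["cx"])/f,(uv[1]-p["cy"])/f,1.])
    if n=="wrist":
        T=p["T_tool_cam"]; R=s["tool_rot"]; return s["tool_pos"]+R@T[:3,3], R@T[:3,:3]@d
    return -p["R"].T@p["t"], p["R"].T@d
def onz(n,uv,z,s=None):
    o,d=ray(n,uv,s); return o+d*(z-o[2])/d[2]
def proj(n,X,s=None):
    p=camera_params(n); f=192/np.tan(np.radians(p["vfov"]/2))
    if n=="wrist":
        T=p["T_tool_cam"]; Xt=s["tool_rot"].T@(np.array(X)-s["tool_pos"]); c=T[:3,:3].T@(Xt-T[:3,3])
    else: c=p["R"]@X+p["t"]
    return np.array([p["cx"]+f*c[0]/c[2],p["cy"]+f*c[1]/c[2]])
def tri(*rs):
    A=0;b=0
    for o,d in rs:
        d=d/np.linalg.norm(d);M=np.eye(3)-np.outer(d,d);A=A+M;b=b+M@o
    X=np.linalg.solve(A,b); return X,[np.linalg.norm(np.cross(X-o,d/np.linalg.norm(d))) for o,d in rs]
E
python3 - <<'E'
import numpy as np, cv2
t=np.load("pics/top0.npy")[:,:,::-1];s=np.load("pics/scene0.npy")[:,:,::-1]
def c(im,x,y,w=80,h=60): 
    return cv2.resize(im[y:y+h,x:x+w],(400,300),interpolation=cv2.INTER_CUBIC)
cv2.imwrite("pics/c1.png",np.vstack([np.hstack([c(t,315,160),c(s,172,132)]),np.hstack([c(t,180,155),c(s,235,205)])]))
E
```

```text
(no output)
```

View pics/c1.png

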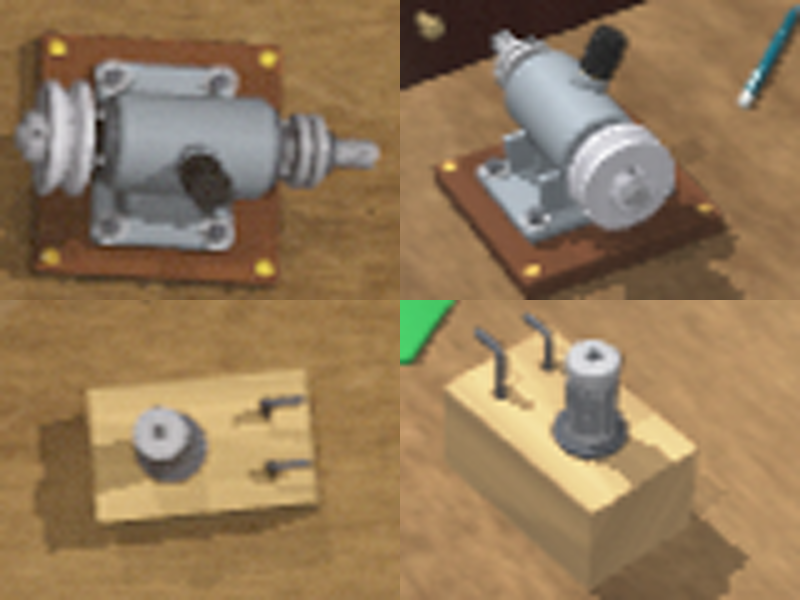

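The crops confirm the black ribbed cap on the grey housing: closed end at top-crop (213,195) and scene-crop (610,40). The gun stands upright with its button at crop (157,430) and (595,355). The keys are on the -y end of the stand.

```bash
python3 - <<'E'
from h import *
np.set_printoptions(precision=4,suppress=True)
def px(x,y,X,Y): return ((x+.5)/5-.5+X,(y+.5)/5-.5+Y)
B=[px(*p,315,160) for p in [(40,35),(280,42),(278,282),(35,272)]]
W=np.array([onz("top",p,.018) for p in B]);print("board",W,W.mean(0),[np.linalg.norm(W[i]-W[i-1]) for i in range(4)])
yd=(W[0]+W[3]-W[1]-W[2]);print("spindle yaw",np.degrees(np.arctan2(-yd[0],yd[1])))
B=[px(*p,172,132) for p in [(436,172),(530,290),(725,222)]]
B=[(p[0]-80,p[1]) for p in B]
for p in B: print("board scene",onz("scene",p,.018))
print("cap end tri",tri(ray("top",px(213,195,315,160)),ray("scene",px(210,40,172,132))))
S=[px(*p,180,155) for p in [(88,88),(305,70),(316,198),(97,221)]]
W=np.array([onz("top",p,.064) for p in S]);print("stand",W,W.mean(0),[np.linalg.norm(W[i]-W[i-1]) for i in range(4)])
yd=(W[0]+W[3]-W[1]-W[2]);print("yaw",np.degrees(np.arctan2(-yd[0],yd[1])))
print("gun btn",tri(ray("top",px(157,132,180,155)),ray("scene",px(194,55,235,205))), onz("top",px(157,132,180,155),.128))
P=[(400,329),(427,324),(439,363),(412,371)]
W=np.array([onz("top",((a+.5)/1.5-.5,(b+.5)/1.5-.5),.006) for a,b in P]);print("pad",W,W.mean(0),[np.linalg.norm(W[i]-W[i-1]) for i in range(4)])
E
```

```text
board [[ 0.6669 -0.1455  0.018 ]
 [ 0.6614 -0.2937  0.018 ]
 [ 0.5126 -0.2857  0.018 ]
 [ 0.5194 -0.1382  0.018 ]] [ 0.5901 -0.2158  0.018 ] [np.float64(0.14763335865526206), np.float64(0.14830167897453084), np.float64(0.1489623822327647), np.float64(0.14771597283068308)]
spindle yaw -2.3678263540264894
board scene [ 0.6596 -0.2817  0.018 ]
board scene [ 0.6679 -0.1357  0.018 ]
board scene [ 0.5234 -0.1243  0.018 ]
cap end tri (array([ 0.5544, -0.2163,  0.1261]), [np.float64(0.001114611985974077), np.float64(0.0011146119859742662)])
stand [[0.6436 0.2382 0.064 ]
 [0.6536 0.1081 0.064 ]
 [0.5765 0.1017 0.064 ]
 [0.5634 0.2317 0.064 ]] [0.6093 0.1699 0.064 ] [np.float64(0.0803948227577404), np.float64(0.13050314098099874), np.float64(0.07742886322558294), np.float64(0.13073556376700762)]
yaw 5.066079376567025
gun btn (array([0.6061, 0.19  , 0.1251]), [np.float64(0.0014374521528937856), np.float64(0.0014374521528937054)]) [0.6068 0.1888 0.128 ]
pad [[ 0.5049  0.0301  0.006 ]
 [ 0.5149 -0.0257  0.006 ]
 [ 0.4351 -0.0489  0.006 ]
 [ 0.419   0.0065  0.006 ]] [ 0.4685 -0.0095  0.006 ] [np.float64(0.08903297762309359), np.float64(0.056747558706896344), np.float64(0.08317770377508808), np.float64(0.05768302409933376)]
```

```bash
cat >> h.py <<'E'
from scipy.spatial.transform import Rotation as Ro
import json
np.set_printoptions(precision=4,suppress=True)
def spd(yaw):  # grasp orientation on the nipple, jaws along spindle y
    c,s=np.cos(yaw),np.sin(yaw); ax=np.array([-.5*c,-.5*s,np.cos(np.pi/6)]); x=np.array([-s,c,0]); y=-ax
    return np.c_[x,y,np.cross(x,y)],ax
def down(a):  # tool down, jaw axis at heading a
    x=np.array([np.cos(a),np.sin(a),0]); y=np.array([0,0,-1.]); return np.c_[x,y,np.cross(x,y)]
def plan(p,R,jaw,n,s=None,step=None):
    s=s or state(); R0=s["tool_rot"]; p0=s["tool_pos"]; rv=Ro.from_matrix(R0.T@R).as_rotvec()
    d=(np.array(p)-p0)/n; r=rv/n; print("mm/row",np.linalg.norm(d)*1e3,"deg/row",np.degrees(np.linalg.norm(r)))
    for k in range(n):
        Rk=R0@Ro.from_rotvec(r*k).as_matrix()
        print(json.dumps({"travel":[round(v,2) for v in (Rk.T@d*100)],"angular":[round(v,3) for v in r],"jaw":jaw}))
E
python3 - <<'E'
from h import *
R,ax=spd(np.radians(-2.5))
print(R,ax)
plan([0.504,-0.214,0.22],R,8.5,20)
E
```

```text
[[ 0.0436  0.4995 -0.8652]
 [ 0.999  -0.0218  0.0378]
 [ 0.     -0.866  -0.5   ]] [-0.4995  0.0218  0.866 ]
mm/row 38.880055413928034 deg/row 1.73534704890029
{"travel": [-2.76, 0.13, -2.73], "angular": [-0.026, -0.015, -0.004], "jaw": 8.5}
{"travel": [-2.8, 0.19, -2.69], "angular": [-0.026, -0.015, -0.004], "jaw": 8.5}
{"travel": [-2.84, 0.24, -2.64], "angular": [-0.026, -0.015, -0.004], "jaw": 8.5}
{"travel": [-2.88, 0.3, -2.59], "angular": [-0.026, -0.015, -0.004], "jaw": 8.5}
{"travel": [-2.92, 0.35, -2.54], "angular": [-0.026, -0.015, -0.004], "jaw": 8.5}
{"travel": [-2.96, 0.41, -2.49], "angular": [-0.026, -0.015, -0.004], "jaw": 8.5}
{"travel": [-3.0, 0.46, -2.43], "angular": [-0.026, -0.015, -0.004], "jaw": 8.5}
{"travel": [-3.04, 0.51, -2.37], "angular": [-0.026, -0.015, -0.004], "jaw": 8.5}
{"travel": [-3.08, 0.56, -2.31], "angular": [-0.026, -0.015, -0.004], "jaw": 8.5}
{"travel": [-3.11, 0.6, -2.25], "angular": [-0.026, -0.015, -0.004], "jaw": 8.5}
{"travel": [-3.15, 0.65, -2.19], "angular": [-0.026, -0.015, -0.004], "jaw": 8.5}
{"travel": [-3.18, 0.69, -2.12], "angular": [-0.026, -0.015, -0.004], "jaw": 8.5}
{"travel": [-3.22, 0.73, -2.06], "angular": [-0.026, -0.015, -0.004], "jaw": 8.5}
{"travel": [-3.25, 0.77, -1.99], "angular": [-0.026, -0.015, -0.004], "jaw": 8.5}
{"travel": [-3.28, 0.81, -1.92], "angular": [-0.026, -0.015, -0.004], "jaw": 8.5}
{"travel": [-3.32, 0.84, -1.85], "angular": [-0.026, -0.015, -0.004], "jaw": 8.5}
{"travel": [-3.35, 0.88, -1.78], "angular": [-0.026, -0.015, -0.004], "jaw": 8.5}
{"travel": [-3.38, 0.91, -1.7], "angular": [-0.026, -0.015, -0.004], "jaw": 8.5}
{"travel": [-3.4, 0.94, -1.63], "angular": [-0.026, -0.015, -0.004], "jaw": 8.5}
{"travel": [-3.43, 0.97, -1.55], "angular": [-0.026, -0.015, -0.004], "jaw": 8.5}
```

{"name": "arm_command", "arguments": {
  "series": [
    {"travel": [-2.8, 0.2, -2.65], "angular": [-0.026, -0.015, -0.004], "jaw": 8.5},
    {"travel": [-2.8, 0.2, -2.65], "angular": [-0.026, -0.015, -0.004], "jaw": 8.5},
    {"travel": [-2.85, 0.2, -2.65], "angular": [-0.026, -0.015, -0.004], "jaw": 8.5},
    {"travel": [-2.9, 0.3, -2.6], "angular": [-0.026, -0.015, -0.004], "jaw": 8.5},
    {"travel": [-2.9, 0.35, -2.55], "angular": [-0.026, -0.015, -0.004], "jaw": 8.5}
  ]
}}

```text
time: 0.6
tool_pos: [0.2605, 0.3148, 0.2379]
tool_rot: [[0.27, 0.13, -0.954], [0.963, -0.022, 0.269], [0.014, -0.991, -0.131]]
wrist_force: [0.6, 0.2, 0.4]
width: 0.994
```

{"name": "arm_command", "arguments": {
  "series": [
    {"travel": [-2.95, 0.4, -2.5], "angular": [-0.026, -0.015, -0.004], "jaw": 8.5},
    {"travel": [-3.0, 0.45, -2.45], "angular": [-0.026, -0.015, -0.004], "jaw": 8.5},
    {"travel": [-3.05, 0.5, -2.35], "angular": [-0.026, -0.015, -0.004], "jaw": 8.5},
    {"travel": [-3.1, 0.55, -2.3], "angular": [-0.026, -0.015, -0.004], "jaw": 8.5},
    {"travel": [-3.1, 0.6, -2.25], "angular": [-0.026, -0.015, -0.004], "jaw": 8.5}
  ]
}}

```text
time: 1.1
tool_pos: [0.3413, 0.1383, 0.2323]
tool_rot: [[0.195, 0.259, -0.946], [0.981, -0.032, 0.193], [0.02, -0.965, -0.26]]
wrist_force: [0.8, 0.1, -1.1]
width: 0.998
```

{"name": "arm_command", "arguments": {
  "series": [
    {"travel": [-3.15, 0.65, -2.2], "angular": [-0.026, -0.015, -0.004], "jaw": 8.5},
    {"travel": [-3.2, 0.7, -2.1], "angular": [-0.026, -0.015, -0.004], "jaw": 8.5},
    {"travel": [-3.2, 0.75, -2.05], "angular": [-0.026, -0.015, -0.004], "jaw": 8.5},
    {"travel": [-3.25, 0.75, -2.0], "angular": [-0.026, -0.015, -0.004], "jaw": 8.5},
    {"travel": [-3.3, 0.8, -1.9], "angular": [-0.026, -0.015, -0.004], "jaw": 8.5}
  ]
}}

```text
time: 1.6
tool_pos: [0.422, -0.0386, 0.2262]
tool_rot: [[0.119, 0.383, -0.916], [0.993, -0.032, 0.116], [0.015, -0.923, -0.384]]
wrist_force: [0.1, 1.0, 0.4]
width: 0.991
```

```bash
python3 - <<'E'
from h import *
s=state();print(s["time"],s["tool_pos"],s["wrist_force"])
R,ax=spd(np.radians(-2.5))
plan([0.504,-0.214,0.22],R,8.5,5)
E
```

```text
1.6 [ 0.422  -0.0386  0.2262] [0.0956 0.9698 0.4016]
mm/row 38.733790997016484 deg/row 1.7168544999488868
{"travel": [-3.29, 0.86, -1.86], "angular": [-0.026, -0.015, -0.004], "jaw": 8.5}
{"travel": [-3.32, 0.89, -1.79], "angular": [-0.026, -0.015, -0.004], "jaw": 8.5}
{"travel": [-3.35, 0.92, -1.71], "angular": [-0.026, -0.015, -0.004], "jaw": 8.5}
{"travel": [-3.38, 0.95, -1.64], "angular": [-0.026, -0.015, -0.004], "jaw": 8.5}
{"travel": [-3.41, 0.98, -1.56], "angular": [-0.026, -0.015, -0.004], "jaw": 8.5}
```

{"name": "arm_command", "arguments": {
  "series": [
    {"travel": [-3.3, 0.85, -1.85], "angular": [-0.026, -0.015, -0.004], "jaw": 8.5},
    {"travel": [-3.3, 0.9, -1.8], "angular": [-0.026, -0.015, -0.004], "jaw": 8.5},
    {"travel": [-3.35, 0.9, -1.7], "angular": [-0.026, -0.015, -0.004], "jaw": 8.5},
    {"travel": [-3.4, 0.95, -1.65], "angular": [-0.026, -0.015, -0.004], "jaw": 8.5},
    {"travel": [-3.4, 1.0, -1.55], "angular": [-0.026, -0.015, -0.004], "jaw": 8.5}
  ]
}}

```text
time: 2.1
tool_pos: [0.5037, -0.2141, 0.2196]
tool_rot: [[0.044, 0.5, -0.865], [0.999, -0.022, 0.038], [-0.0, -0.866, -0.501]]
wrist_force: [-0.0, 0.1, 0.9]
width: 0.994
```

```bash
python3 - <<'E'
from h import *
import pickle
s=state();im=capture("wrist");pickle.dump((s,im),open("pics/w1.pkl","wb"))
print(s["time"],s["tool_pos"],s["tool_rot"])
cv2.imwrite("pics/w1.png",cv2.resize(im[:,:,::-1],None,fx=1.5,fy=1.5,interpolation=cv2.INTER_CUBIC))
E
```

```text
2.1 [ 0.5037 -0.2141  0.2196] [[ 0.0439  0.5003 -0.8647]
 [ 0.999  -0.0221  0.0379]
 [-0.0001 -0.8655 -0.5008]]
```

View pics/w1.png

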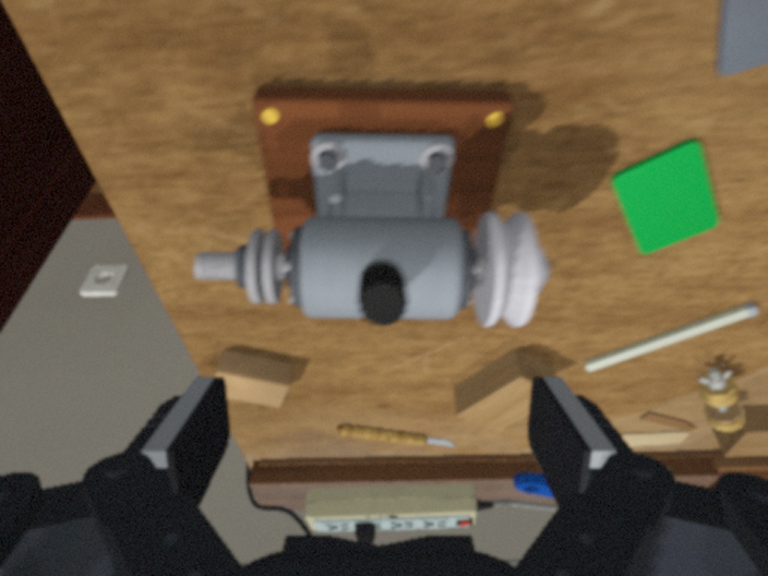

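The wrist view shows the spindle square to the image and the black cap at (382,295), with its closed end at roughly (382,302). The fingers are clear of everything.

```bash
python3 - <<'E'
from h import *
import pickle
s,im=pickle.load(open("pics/w1.pkl","rb"))
E=np.array([0.5544,-0.2163,0.1261]);R,ax=spd(np.radians(-2.5))
for k in (0,-.015,-.0305): print("proj1.5",proj("wrist",E+k*ax,s)*1.5)
# silhouettes of cap: dark masks
def cent(im,x0,y0,x1,y1,th=62):
    g=im[y0:y1,x0:x1].max(2); m=(g<th).astype(np.uint8); n,l,st,c=cv2.connectedComponentsWithStats(m)
    i=1+np.argmax(st[1:,4]); return st[i],c[i]+[x0,y0],(m*255)
t=np.load("pics/top0.npy");sc=np.load("pics/scene0.npy")
print(cent(im,225,165,285,225));print(cent(t,345,185,366,206,70));print(cent(sc,205,134,222,152,70))
a=cv2.resize(im[160:225,220:290,::-1],(560,520),interpolation=cv2.INTER_CUBIC)
cv2.imwrite("pics/c2.png",a)
C=tri(ray("top",cent(t,345,185,366,206,70)[1]),ray("scene",cent(sc,205,134,222,152,70)[1]));print(C)
E
```

```text
proj1.5 [378.3637 288.8779]
proj1.5 [378.3498 280.0677]
proj1.5 [378.3369 271.931 ]
(array([ 16,  10,  28,  41, 933], dtype=int32), array([254.5498, 194.896 ]), array([[0, 0, 0, ..., 0, 0, 0],
       [0, 0, 0, ..., 0, 0, 0],
       [0, 0, 0, ..., 0, 0, 0],
       ...,
       [0, 0, 0, ..., 0, 0, 0],
       [0, 0, 0, ..., 0, 0, 0],
       [0, 0, 0, ..., 0, 0, 0]], shape=(60, 60), dtype=uint8))
(array([ 6,  6, 10, 12, 82], dtype=int32), array([355.4878, 196.0854]), array([[  0,   0,   0,   0,   0,   0,   0,   0,   0,   0,   0,   0,   0,
          0,   0,   0,   0,   0,   0,   0,   0],
       [  0,   0,   0,   0,   0,   0,   0,   0,   0,   0,   0,   0,   0,
          0,   0,   0,   0,   0,   0,   0,   0],
       [  0,   0,   0,   0,   0,   0,   0,   0,   0,   0,   0,   0,   0,
          0,   0,   0,   0,   0,   0,   0,   0],
       [  0,   0,   0,   0,   0,   0,   0,   0,   0,   0,   0,   0,   0,
          0,   0,   0,   0,   0,   0,   0,   0],
       [  0,   0,   0,   0,   0,   0,   0,   0,   0,   0,   0,   0,   0,
          0,   0,   0,   0,   0,   0,   0,   0],
       [  0,   0,   0,
[... 3276 characters left out ...]
5, 255, 255, 255,   0,   0,   0,   0,
          0,   0,   0,   0],
       [  0,   0,   0,   0,   0,   0, 255, 255, 255,   0,   0,   0,   0,
          0,   0,   0,   0],
       [  0,   0,   0,   0,   0,   0,   0,   0,   0,   0,   0,   0,   0,
          0,   0,   0,   0],
       [  0,   0,   0,   0,   0,   0,   0,   0,   0,   0,   0,   0,   0,
          0,   0,   0,   0],
       [  0,   0,   0,   0,   0,   0,   0,   0,   0,   0,   0,   0,   0,
          0,   0,   0,   0],
       [  0,   0,   0,   0,   0,   0,   0,   0,   0,   0,   0,   0,   0,
          0,   0,   0,   0]], dtype=uint8))
(array([ 0.562 , -0.2135,  0.12  ]), [np.float64(0.0012583432182929836), np.float64(0.0012583432182931321)])
```

View pics/c2.png

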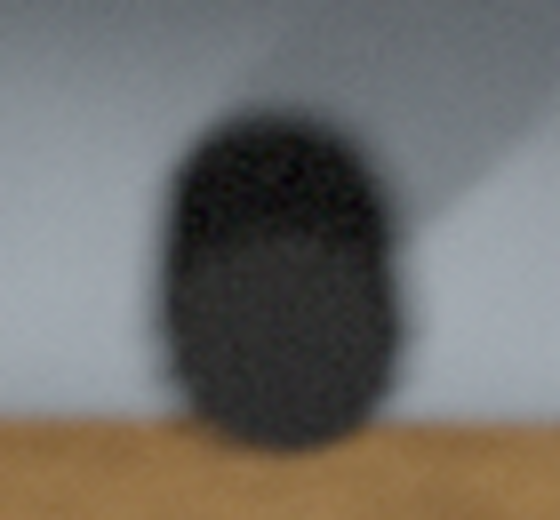

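The enlarged crop shows the closed end's disc centred at crop (287,343), with the cap's side above it. I'll fit the cap's position to the silhouette centroids in all three views.

```bash
cat >> h.py <<'E'
def capfit(obs,yaw,D=.0235,X0=(.5553,-.213,.1334)):
    from scipy.optimize import least_squares
    R,ax=spd(yaw); a=np.linspace(0,2*np.pi,40); ring=D/2*(np.outer(np.cos(a),R[:,0])+np.outer(np.sin(a),R[:,2]))
    def hullc(n,E,s):
        P=np.array([proj(n,E+q+k*ax,s) for q in ring for k in (0,-.0305)],np.float32); M=cv2.moments(cv2.convexHull(P)); return np.array([M["m10"],M["m01"]])/M["m00"],M["m00"]
    f=lambda E: np.concatenate([(hullc(n,E,s)[0]-c)*w for n,c,s,w in obs])
    r=least_squares(f,X0); return r.x,r.fun,[hullc(n,r.x,s)[1] for n,c,s,w in obs]
E
python3 - <<'E'
from h import *
import pickle
s,im=pickle.load(open("pics/w1.pkl","rb"))
o=[("wrist",[254.55,194.9],s,1),("top",[355.49,196.09],None,2),("scene",[212.2,142.25],None,2)]
print(capfit(o,np.radians(-2.5)));print(capfit(o[1:],np.radians(-2.5)));print(capfit(o[:2],np.radians(-2.5)))
E
```

```text
Traceback (most recent call last):
  File "h.py", line 42, in capfit
    r=least_squares(f,X0); return r.x,r.fun,[hullc(n,r.x,s)[1] for n,c,s,w in obs]
  File "h.py", line 41, in <lambda>
    f=lambda E: np.concatenate([(hullc(n,E,s)[0]-c)*w for n,c,s,w in obs])
                                 ~~~~~^^^^^^^
  File "h.py", line 40, in hullc
    P=np.array([proj(n,E+q+k*ax,s) for q in ring for k in (0,-.0305)],np.float32); M=cv2.moments(cv2.convexHull(P)); return np.array([M["m10"],M["m01"]])/M["m00"],M["m00"]
                ~~~~^^^^^^^^^^^^^^
  File "h.py", line 12, in proj
    p=camera_params(n); f=192/np.tan(np.radians(p["vfov"]/2))
ValueError: time passes only in moves, steps and waits
```

```bash
sed -i 's/^from plant import \*/from plant import *\nimport functools\ncamera_params=functools.cache(camera_params)/; s/least_squares(f,X0)/least_squares(f,X0,diff_step=1e-3)/' h.py
python3 - <<'E'
from h import *
import pickle
s,im=pickle.load(open("pics/w1.pkl","rb"))
o=[("wrist",[254.55,194.9],s,1),("top",[355.49,196.09],None,2),("scene",[212.2,142.25],None,2)]
print(capfit(o,np.radians(-2.5)));print(capfit(o[1:],np.radians(-2.5)));print(capfit(o[:2],np.radians(-2.5)))
E
```

```text
(array([ 0.5547, -0.2143,  0.1329]), array([ 0.4566, -0.1834,  0.2204,  0.6239, -1.2553, -0.2972]), [1146.6314593168208, 96.07167453831062, 74.36742239806335])
(array([ 0.5546, -0.2132,  0.1334]), array([-0.4804,  0.6141, -0.9053, -0.24  ]), [96.11607112828642, 74.45705343899317])
(array([ 0.5557, -0.2146,  0.1321]), array([ 0.1177, -0.0517,  0.224 , -0.0661]), [1134.8207130092196, 95.83841114421375])
```

```bash
python3 - <<'E'
from h import *
R,ax=spd(np.radians(-2.5)); E=np.array([.555,-.2145,.1325])
s=state(); plan(E-.015*ax,R,5,10,s)
E
```

```text
mm/row 11.452611752463579 deg/row 0.03605102626887593
{"travel": [0.08, 1.14, -0.0], "angular": [0.0, -0.0, -0.001], "jaw": 5}
{"travel": [0.07, 1.14, -0.0], "angular": [0.0, -0.0, -0.001], "jaw": 5}
{"travel": [0.07, 1.14, -0.0], "angular": [0.0, -0.0, -0.001], "jaw": 5}
{"travel": [0.07, 1.14, -0.0], "angular": [0.0, -0.0, -0.001], "jaw": 5}
{"travel": [0.07, 1.14, -0.0], "angular": [0.0, -0.0, -0.001], "jaw": 5}
{"travel": [0.07, 1.14, -0.0], "angular": [0.0, -0.0, -0.001], "jaw": 5}
{"travel": [0.07, 1.14, -0.0], "angular": [0.0, -0.0, -0.001], "jaw": 5}
{"travel": [0.07, 1.14, -0.0], "angular": [0.0, -0.0, -0.001], "jaw": 5}
{"travel": [0.07, 1.14, -0.0], "angular": [0.0, -0.0, -0.001], "jaw": 5}
{"travel": [0.07, 1.14, -0.0], "angular": [0.0, -0.0, -0.001], "jaw": 5}
```

```bash
python3 - <<'E'
from h import *
R,ax=spd(np.radians(-2.5)); E=np.array([.555,-.2145,.1325])
s=state(); print(s["time"],s["tool_pos"],s["tool_rot"],s["width"],(R.T@(E-.015*ax-s["tool_pos"]))*100)
E
```

```text
2.15 [ 0.5047 -0.2191  0.2183] [[ 0.0483  0.5001 -0.8646]
 [ 0.9988 -0.0277  0.0397]
 [-0.0041 -0.8655 -0.5009]] 0.9932738363991063 [ 0.683  11.4322 -0.0414]
```

{"name": "arm_command", "arguments": {
  "series": [
    {"travel": [0, 0, 0], "angular": [0, 0, 0], "jaw": 5},
    {"travel": [0.3, 1.2, 0], "angular": [0, 0, 0], "jaw": 5},
    {"travel": [0.3, 1.2, 0], "angular": [0, 0, 0], "jaw": 5},
    {"travel": [0, 1.2, 0], "angular": [0, 0, 0], "jaw": 5},
    {"travel": [0, 0, 0], "angular": [0, 0, 0], "jaw": 5}
  ]
}}

```text
time: 2.65
tool_pos: [0.5214, -0.2051, 0.1857]
tool_rot: [[0.041, 0.497, -0.867], [0.999, -0.019, 0.037], [0.002, -0.868, -0.497]]
wrist_force: [-0.1, -0.2, -0.8]
width: 0.59
```

```bash
python3 - <<'E'
from h import *
import pickle
R,ax=spd(np.radians(-2.5)); E=np.array([.555,-.2145,.1325])
s=state(); im=capture("wrist"); pickle.dump((s,im),open("pics/w2.pkl","wb"))
g=im[:,:].max(2).copy(); g[260:]=255; u,v=proj("wrist",E-.01*ax,s).astype(int); print("pred",u,v)
m=(g[v-40:v+40,u-45:u+45]<62).astype(np.uint8); n,l,st,c=cv2.connectedComponentsWithStats(m); i=1+np.argmax(st[1:,4]); cc=c[i]+[u-45,v-40]; print(st[i],cc)
t=[("top",[355.49,196.09],None,2),("scene",[212.2,142.25],None,1)]
print(capfit([("wrist",cc,s,1)]+t,np.radians(-2.5)))
print(s["time"],s["tool_pos"],s["joint_vel"].max(),Ro.from_matrix(s["tool_rot"].T@R).as_rotvec(),s["width"],(R.T@(E-.015*ax-s["tool_pos"]))*100)
E
```

```text
pred 239 217
[  29   15   37   49 1473] [241.8052 216.0468]
(array([ 0.555 , -0.2131,  0.1325]), array([-0.2938,  0.1668, -0.7331,  0.4289, -0.5217,  0.1566]), [1625.1102373660542, 95.89675422012806, 74.425587151316])
2.65 [ 0.5214 -0.2051  0.1857] 0.029073778467617967 [-0.0035  0.0008  0.0029] 0.590036986994056 [-0.7909  7.8101 -0.2811]
```

{"name": "arm_command", "arguments": {
  "series": [
    {"travel": [-0.35, 1.0, -0.15], "angular": [0, 0, 0], "jaw": 5},
    {"travel": [-0.35, 1.5, -0.15], "angular": [-0.003, 0.001, 0.003], "jaw": 5},
    {"travel": [0, 1.5, 0], "angular": [0, 0, 0], "jaw": 5},
    {"travel": [0, 0, 0], "angular": [0, 0, 0], "jaw": 5},
    {"travel": [0, 0, 0], "angular": [0, 0, 0], "jaw": 5}
  ]
}}

```text
time: 3.2
tool_pos: [0.5443, -0.2154, 0.1557]
tool_rot: [[0.046, 0.502, -0.864], [0.999, -0.025, 0.039], [-0.002, -0.865, -0.503]]
wrist_force: [-0.4, -0.1, 0.5]
width: 0.586
```

```bash
python3 - <<'E'
from h import *
R,ax=spd(np.radians(-2.5)); E=np.array([.555,-.2133,.1325])
s=state(); 
print(s["time"],s["tool_pos"],abs(s["joint_vel"]).max(),Ro.from_matrix(s["tool_rot"].T@R).as_rotvec(),s["width"],(R.T@(E-.015*ax-s["tool_pos"]))*100)
E
```

```text
3.2 [ 0.5443 -0.2154  0.1557] 0.015787680964630325 [ 0.003  -0.001  -0.0031] 0.5855686416908351 [0.2537 4.0418 0.2443]
```

{"name": "arm_command", "arguments": {
  "series": [
    {"travel": [0, 1.0, 0], "angular": [0, 0, 0], "jaw": 5},
    {"travel": [0, 1.0, 0], "angular": [0, 0, 0], "jaw": 5},
    {"travel": [0, 0, 0], "angular": [0, 0, 0], "jaw": 5},
    {"travel": [0, 0, 0], "angular": [0, 0, 0], "jaw": 5},
    {"travel": [0, 0, 0], "angular": [0, 0, 0], "jaw": 5}
  ]
}}

```text
time: 3.7
tool_pos: [0.5545, -0.216, 0.1389]
tool_rot: [[0.046, 0.503, -0.863], [0.999, -0.026, 0.039], [-0.003, -0.864, -0.503]]
wrist_force: [0.1, 0.9, -0.4]
width: 0.586
```

```bash
python3 - <<'E'
from h import *
import pickle
R,ax=spd(np.radians(-2.5)); E=np.array([.555,-.2133,.1325])
s=state(); im=capture("wrist"); pickle.dump((s,im),open("pics/w3.pkl","wb"))
s2=state();print(s2["tool_pos"])
print(s["time"],s["tool_pos"],abs(s["joint_vel"]).max(),Ro.from_matrix(s["tool_rot"].T@R).as_rotvec(),s["width"],(R.T@(E-.015*ax-s["tool_pos"]))*100)
cv2.imwrite("pics/w3.png",cv2.resize(im[100:384,100:412,::-1],None,fx=2.2,fy=2.2,interpolation=cv2.INTER_CUBIC))
print((proj("wrist",E,s)-[100,100])*2.2)
E
```

```text
[ 0.5545 -0.216   0.1391]
3.7 [ 0.5545 -0.216   0.1389] 0.004231918200192811 [ 0.0037 -0.0009 -0.0036] 0.5856272227070537 [0.269  2.0726 0.2822]
[348.7856 354.5552]
```

View pics/w3.png

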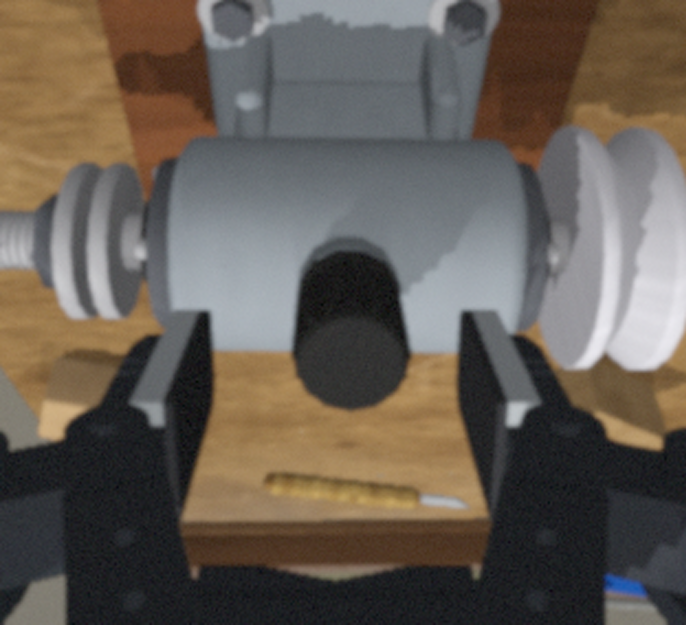

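The cap stands clear between the open pads, its end at (352,362), slightly right of the jaw centre line at about x=335. I'll correct by +3.5 mm in x and then advance.

{"name": "arm_command", "arguments": {
  "series": [
    {"travel": [0.35, 0.4, 0.1], "angular": [0.004, -0.001, -0.003], "jaw": 5},
    {"travel": [0, 0.8, 0], "angular": [0, 0, 0], "jaw": 5},
    {"travel": [0, 0.8, 0], "angular": [0, 0, 0], "jaw": 5},
    {"travel": [0, 0, 0], "angular": [0, 0, 0], "jaw": 5},
    {"travel": [0, 0, 0], "angular": [0, 0, 0], "jaw": 5}
  ]
}}

```text
time: 4.25
tool_pos: [0.5634, -0.2125, 0.1199]
tool_rot: [[0.044, 0.498, -0.866], [0.999, -0.021, 0.038], [0.0, -0.867, -0.498]]
wrist_force: [0.2, 0.3, 0.2]
width: 0.583
```

{"name": "arm_command", "arguments": {
  "series": [
    {"travel": [0, 0, 0], "angular": [0, 0, 0], "jaw": 1.8},
    {"travel": [0, 0, 0], "angular": [0, 0, 0], "jaw": 1.8},
    {"travel": [0, 0, 0], "angular": [0, 0, 0], "jaw": 1.8},
    {"travel": [0, 0, 0], "angular": [0, 0, 0], "jaw": 1.8},
    {"travel": [0, 0, 0], "angular": [0, 0, 0], "jaw": 1.8}
  ]
}}

```text
time: 4.75
tool_pos: [0.5638, -0.2131, 0.1213]
tool_rot: [[0.044, 0.5, -0.865], [0.999, -0.023, 0.038], [-0.001, -0.866, -0.5]]
wrist_force: [0.1, 0.1, 0.7]
width: 0.264
```

{"name": "arm_command", "arguments": {
  "series": [
    {"travel": [0, -0.6, 0], "angular": [0, 0, 0], "jaw": 1.8},
    {"travel": [0, -1.0, 0], "angular": [0, 0, 0], "jaw": 1.8},
    {"travel": [0, -1.5, 0], "angular": [0, 0, 0], "jaw": 1.8},
    {"travel": [0, -2.0, 0], "angular": [0, 0, 0], "jaw": 1.8},
    {"travel": [0, -2.0, 0], "angular": [0, 0, 0], "jaw": 1.8}
  ]
}}

```text
time: 5.25
tool_pos: [0.5273, -0.2109, 0.1831]
tool_rot: [[0.044, 0.498, -0.866], [0.999, -0.022, 0.038], [0.0, -0.867, -0.499]]
wrist_force: [0.0, -0.2, -0.4]
width: 0.266
```

{"name": "arm_command", "arguments": {
  "series": [
    {"travel": [0, -1.5, 0], "angular": [0, 0, 0], "jaw": 1.8},
    {"travel": [0, -1.5, 0], "angular": [0, 0, 0], "jaw": 1.8},
    {"travel": [0, -1, 0], "angular": [0, 0, 0], "jaw": 1.8},
    {"travel": [0, 0, 0], "angular": [0, 0, 0], "jaw": 1.8},
    {"travel": [0, 0, 0], "angular": [0, 0, 0], "jaw": 1.8}
  ]
}}

```text
time: 5.75
tool_pos: [0.5082, -0.2104, 0.217]
tool_rot: [[0.044, 0.499, -0.865], [0.999, -0.022, 0.038], [-0.001, -0.866, -0.5]]
wrist_force: [-0.4, -0.5, -0.2]
width: 0.262
```

```bash
python3 - <<'E'
from h import *
import pickle
s=state(); im=capture("wrist"); pickle.dump((s,im),open("pics/w4.pkl","wb"))
print(s["time"],s["tool_pos"],s["width"])
cv2.imwrite("pics/w4.png",cv2.resize(im[:,:,::-1],None,fx=1.5,fy=1.5,interpolation=cv2.INTER_CUBIC))
print("pad")
plan([0.4685,-0.0095,0.065],down(np.radians(105.6)),1.8,5,s)
plan([0.4685,-0.0095,0.065],down(np.radians(92)),1.8,5,s)
E
```

```text
5.75 [ 0.5082 -0.2104  0.217 ] 0.2615898724258927
pad
mm/row 51.01514163580575 deg/row 6.983281025677019
{"travel": [3.98, 2.15, 2.36], "angular": [0.104, -0.062, -0.017], "jaw": 1.8}
{"travel": [4.07, 2.43, 1.87], "angular": [0.104, -0.062, -0.017], "jaw": 1.8}
{"travel": [4.13, 2.67, 1.35], "angular": [0.104, -0.062, -0.017], "jaw": 1.8}
{"travel": [4.15, 2.85, 0.81], "angular": [0.104, -0.062, -0.017], "jaw": 1.8}
{"travel": [4.14, 2.98, 0.25], "angular": [0.104, -0.062, -0.017], "jaw": 1.8}
mm/row 51.01514163580575 deg/row 6.061054221174846
{"travel": [3.98, 2.15, 2.36], "angular": [0.105, -0.015, -0.004], "jaw": 1.8}
{"travel": [4.01, 2.4, 2.06], "angular": [0.105, -0.015, -0.004], "jaw": 1.8}
{"travel": [4.02, 2.61, 1.73], "angular": [0.105, -0.015, -0.004], "jaw": 1.8}
{"travel": [4.04, 2.79, 1.39], "angular": [0.105, -0.015, -0.004], "jaw": 1.8}
{"travel": [4.04, 2.94, 1.03], "angular": [0.105, -0.015, -0.004], "jaw": 1.8}
```

View pics/w4.png

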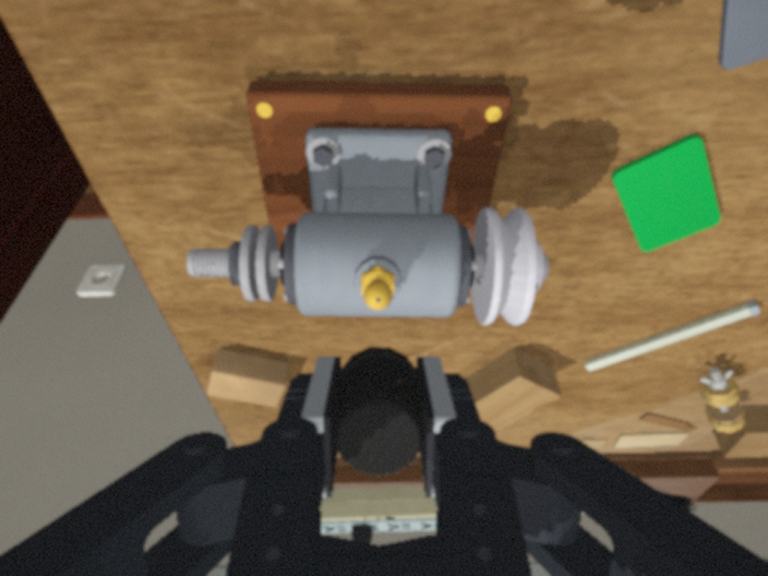

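The wrist view shows the cap held squarely between the pads at (380,430). The brass nipple is bare, with its head at about (377,293).

{"name": "arm_command", "arguments": {
  "series": [
    {"travel": [4.0, 1.5, 2.4], "angular": [0.105, -0.015, -0.004], "jaw": 1.8},
    {"travel": [4.0, 2.4, 2.1], "angular": [0.105, -0.015, -0.004], "jaw": 1.8},
    {"travel": [4.0, 2.6, 1.7], "angular": [0.105, -0.015, -0.004], "jaw": 1.8},
    {"travel": [4.0, 2.8, 1.4], "angular": [0.105, -0.015, -0.004], "jaw": 1.8},
    {"travel": [3.9, 2.5, 1.0], "angular": [0.105, -0.015, -0.004], "jaw": 1.8}
  ]
}}

```text
time: 6.3
tool_pos: [0.4642, -0.0115, 0.0745]
tool_rot: [[-0.034, -0.007, -0.999], [0.999, -0.001, -0.034], [-0.001, -1.0, 0.007]]
wrist_force: [0.9, 0.5, 0.4]
width: 0.266
```

{"name": "arm_command", "arguments": {
  "series": [
    {"travel": [0, 0, 0], "angular": [0, 0, 0], "jaw": 1.8},
    {"travel": [0, 0, 0], "angular": [0, 0, 0], "jaw": 1.8},
    {"travel": [0, 0, 0], "angular": [0, 0, 0], "jaw": 1.8},
    {"travel": [0, 0, 0], "angular": [0, 0, 0], "jaw": 1.8},
    {"travel": [0, 0, 0], "angular": [0, 0, 0], "jaw": 1.8}
  ]
}}

```text
time: 6.8
tool_pos: [0.4659, -0.0145, 0.0779]
tool_rot: [[-0.031, 0.001, -1.0], [1.0, -0.001, -0.031], [-0.001, -1.0, -0.001]]
wrist_force: [-0.5, -0.3, 0.3]
width: 0.267
```

```bash
python3 - <<'E'
from h import *
import pickle
s=state(); im=capture("wrist"); pickle.dump((s,im),open("pics/w5.pkl","wb"))
print(s["time"],s["tool_pos"],s["tool_rot"],s["width"])
h=cv2.cvtColor(im,cv2.COLOR_RGB2HSV)
# grey pad: low saturation blue-ish grey
im2=im.astype(int); m=((im2[...,2]>=im2[...,0])&(im2.max(2)>60)&(im2.max(2)<170)).astype(np.uint8); m=cv2.morphologyEx(m,cv2.MORPH_OPEN,np.ones((5,5)))
n,l,st,c=cv2.connectedComponentsWithStats(m)
for i in np.argsort(-st[1:,4])[:4]+1: print(st[i],c[i],onz("wrist",c[i],.006,s))
R=down(np.radians(92))
plan([0.4685,-0.0095,0.0225],R,1.8,5,s)
E
```

```text
6.8 [ 0.4659 -0.0145  0.0779] [[-0.0305  0.0015 -0.9995]
 [ 0.9995 -0.0012 -0.0305]
 [-0.0013 -1.     -0.0014]] 0.2667303489289971
[ 205  140  116  148 8915] [265.0961 200.299 ] [ 0.4573 -0.0069  0.006 ]
[104  42  20  68 742] [114.0256  74.217 ] [ 0.3869 -0.093   0.006 ]
[202 239  20  50 604] [211.8692 262.9487] [ 0.5012 -0.0396  0.006 ]
[  0 319   7  50 251] [  2.1514 345.4064] [ 0.5706 -0.1874  0.006 ]
mm/row 11.13213897622022 deg/row 0.054413682226825605
{"travel": [0.1, 1.11, -0.05], "angular": [0.0, -0.001, -0.0], "jaw": 1.8}
{"travel": [0.1, 1.11, -0.05], "angular": [0.0, -0.001, -0.0], "jaw": 1.8}
{"travel": [0.1, 1.11, -0.05], "angular": [0.0, -0.001, -0.0], "jaw": 1.8}
{"travel": [0.1, 1.11, -0.05], "angular": [0.0, -0.001, -0.0], "jaw": 1.8}
{"travel": [0.1, 1.11, -0.05], "angular": [0.0, -0.001, -0.0], "jaw": 1.8}
```

{"name": "arm_command", "arguments": {
  "series": [
    {"travel": [0.2, 1.5, -0.1], "angular": [0, 0, 0], "jaw": 1.8},
    {"travel": [0.2, 1.5, -0.1], "angular": [0, 0, 0], "jaw": 1.8},
    {"travel": [0, 1.3, 0], "angular": [0, 0, 0], "jaw": 1.8},
    {"travel": [0, 0.6, 0], "angular": [0, 0, 0], "jaw": 1.8},
    {"travel": [0, 0, 0], "angular": [0, 0, 0], "jaw": 1.8}
  ]
}}

```text
time: 7.35
tool_pos: [0.4659, -0.0094, 0.0263]
tool_rot: [[-0.032, -0.004, -0.999], [0.999, -0.0, -0.032], [-0.0, -1.0, 0.004]]
wrist_force: [-0.1, 0.3, -0.7]
width: 0.267
```

{"name": "arm_command", "arguments": {
  "series": [
    {"travel": [0, 0.2, 0], "angular": [0, 0, 0], "jaw": 1.8},
    {"travel": [0, 0.2, 0], "angular": [0, 0, 0], "jaw": 1.8},
    {"travel": [0, 0.1, 0], "angular": [0, 0, 0], "jaw": 1.8},
    {"travel": [0, 0, 0], "angular": [0, 0, 0], "jaw": 1.8},
    {"travel": [0, 0, 0], "angular": [0, 0, 0], "jaw": 1.8}
  ]
}}

```text
time: 7.85
tool_pos: [0.4671, -0.0092, 0.0224]
tool_rot: [[-0.033, -0.002, -0.999], [0.999, -0.001, -0.033], [-0.0, -1.0, 0.002]]
wrist_force: [0.5, -0.7, -0.0]
width: 0.263
```

{"name": "arm_command", "arguments": {
  "series": [
    {"travel": [0, 0.1, 0], "angular": [0, 0, 0], "jaw": 1.8},
    {"travel": [0, 0, 0], "angular": [0, 0, 0], "jaw": 1.8},
    {"travel": [0, 0, 0], "angular": [0, 0, 0], "jaw": 1.8},
    {"travel": [0, 0, 0], "angular": [0, 0, 0], "jaw": 1.8},
    {"travel": [0, 0, 0], "angular": [0, 0, 0], "jaw": 1.8}
  ]
}}

```text
time: 8.35
tool_pos: [0.4669, -0.0092, 0.0212]
tool_rot: [[-0.033, -0.002, -0.999], [0.999, -0.0, -0.033], [-0.0, -1.0, 0.002]]
wrist_force: [-0.3, 0.2, -0.9]
width: 0.265
```

{"name": "arm_command", "arguments": {
  "series": [
    {"travel": [0, 0, 0], "angular": [0, 0, 0], "jaw": 2.6},
    {"travel": [0, 0, 0], "angular": [0, 0, 0], "jaw": 3.0},
    {"travel": [0, 0, 0], "angular": [0, 0, 0], "jaw": 4.0},
    {"travel": [0, 0, 0], "angular": [0, 0, 0], "jaw": 5.0},
    {"travel": [0, 0, 0], "angular": [0, 0, 0], "jaw": 5.0}
  ]
}}

```text
time: 8.85
tool_pos: [0.4669, -0.0092, 0.0213]
tool_rot: [[-0.033, -0.002, -0.999], [0.999, -0.0, -0.033], [-0.0, -1.0, 0.002]]
wrist_force: [-0.3, 0.2, 0.1]
width: 0.585
```

{"name": "arm_command", "arguments": {
  "series": [
    {"travel": [0, -1, 0], "angular": [0, 0, 0], "jaw": 5},
    {"travel": [0, -2.5, 0], "angular": [0, 0, 0], "jaw": 6},
    {"travel": [0, -4, 0], "angular": [0, 0, 0], "jaw": 6},
    {"travel": [0, -4.5, 0], "angular": [0, 0, 0], "jaw": 6},
    {"travel": [0, -4.5, 0], "angular": [0, 0, 0], "jaw": 6}
  ]
}}

```text
time: 9.35
tool_pos: [0.4668, -0.009, 0.1884]
tool_rot: [[-0.033, -0.002, -0.999], [0.999, -0.001, -0.033], [-0.0, -1.0, 0.002]]
wrist_force: [0.9, 0.1, -0.1]
width: 0.701
```

```bash
python3 - <<'E'
from h import *
import pickle
s=state(); im=capture("wrist"); pickle.dump((s,im),open("pics/w6.pkl","wb"))
t=capture("top")
print(s["time"],s["tool_pos"],s["width"])
a=cv2.resize(im[60:360,100:412,::-1],(416,400)); b=cv2.resize(t[200:260,250:330,::-1],(384,288),interpolation=cv2.INTER_CUBIC); b=cv2.copyMakeBorder(b,0,112,0,0,cv2.BORDER_CONSTANT)
cv2.imwrite("pics/w6.png",np.hstack([a,b]))
E
```

```text
9.35 [ 0.4668 -0.009   0.1884] 0.700966385714626
```

View pics/w6.png

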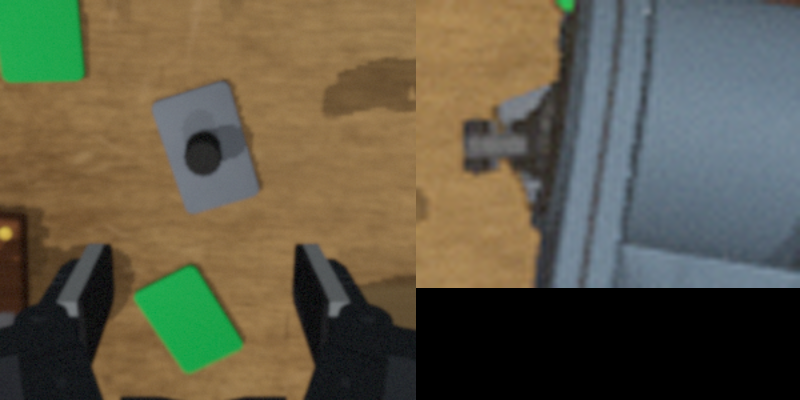

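The cap stands upright well inside the dark pad, at left-crop (203,152). The top camera is blocked by the arm. Next is the gun.

```bash
python3 - <<'E'
from h import *
s=state(); print(s["tool_pos"],s["time"]); plan([.607,.189,.245],down(np.radians(95)),6,7,s)
E
```

```text
[ 0.4716 -0.0098  0.195 ] 9.45
mm/row 35.09688053613896 deg/row 0.4571939731113901
{"travel": [2.77, -0.7, -2.04], "angular": [0.002, -0.008, -0.001], "jaw": 6}
{"travel": [2.76, -0.7, -2.06], "angular": [0.002, -0.008, -0.001], "jaw": 6}
{"travel": [2.74, -0.7, -2.08], "angular": [0.002, -0.008, -0.001], "jaw": 6}
{"travel": [2.73, -0.7, -2.1], "angular": [0.002, -0.008, -0.001], "jaw": 6}
{"travel": [2.71, -0.71, -2.12], "angular": [0.002, -0.008, -0.001], "jaw": 6}
{"travel": [2.69, -0.71, -2.14], "angular": [0.002, -0.008, -0.001], "jaw": 6}
{"travel": [2.68, -0.71, -2.16], "angular": [0.002, -0.008, -0.001], "jaw": 6}
```

{"name": "arm_command", "arguments": {
  "series": [
    {"travel": [2.7, -1.0, -2.0], "angular": [0.002, -0.008, 0], "jaw": 5},
    {"travel": [2.7, -1.0, -2.1], "angular": [0.002, -0.008, 0], "jaw": 5},
    {"travel": [2.7, -1.0, -2.1], "angular": [0.002, -0.008, 0], "jaw": 5},
    {"travel": [2.7, -1.0, -2.1], "angular": [0.002, -0.008, 0], "jaw": 5},
    {"travel": [2.7, -1.0, -2.1], "angular": [0.002, -0.008, 0], "jaw": 5}
  ]
}}

```text
time: 9.95
tool_pos: [0.5655, 0.1321, 0.2362]
tool_rot: [[-0.073, -0.012, -0.997], [0.997, -0.001, -0.073], [-0.0, -1.0, 0.012]]
wrist_force: [1.6, -0.5, 0.5]
width: 0.59
```

{"name": "arm_command", "arguments": {
  "series": [
    {"travel": [2.7, 0, -2.1], "angular": [0.002, -0.008, 0], "jaw": 5},
    {"travel": [2.7, 0, -2.1], "angular": [0.002, -0.008, 0], "jaw": 5},
    {"travel": [0, 0, 0], "angular": [0, 0, 0], "jaw": 5},
    {"travel": [0, 0, 0], "angular": [0, 0, 0], "jaw": 5},
    {"travel": [0, 0, 0], "angular": [0, 0, 0], "jaw": 5}
  ]
}}

```text
time: 10.45
tool_pos: [0.6022, 0.1873, 0.2353]
tool_rot: [[-0.088, -0.016, -0.996], [0.996, -0.002, -0.088], [-0.0, -1.0, 0.016]]
wrist_force: [0.3, -0.3, -0.5]
width: 0.589
```

```bash
python3 - <<'E'
from h import *
import pickle
s=state(); im=capture("wrist"); pickle.dump((s,im),open("pics/w7.pkl","wb"))
print(s["time"],s["tool_pos"],s["tool_rot"],s["width"])
cv2.imwrite("pics/w7.png",cv2.resize(im[40:340,56:456,::-1],None,fx=2,fy=2,interpolation=cv2.INTER_CUBIC))
print((proj("wrist",[.607,.189,.128],s)-[56,40])*2)
E
```

```text
10.45 [0.6022 0.1873 0.2353] [[-0.0883 -0.0163 -0.996 ]
 [ 0.9961 -0.0018 -0.0883]
 [-0.0003 -0.9999  0.0164]] 0.5886749153039721
[395.6766 329.4571]
```

View pics/w7.png

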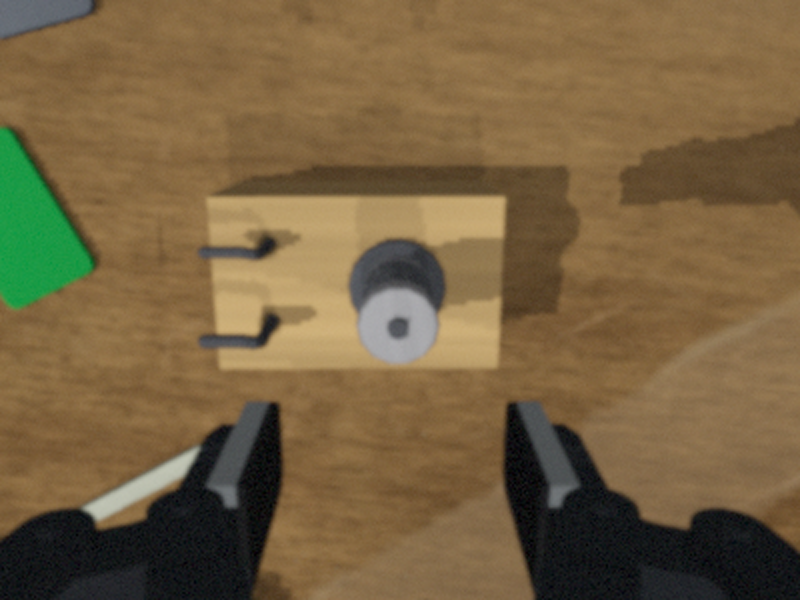

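The button is at (398,327), within about 1 mm of the prediction. The keys are to the left at (265,250) and (270,325), outside the finger span.

```bash
python3 - <<'E'
from h import *
import pickle
s,im=pickle.load(open("pics/w7.pkl","rb"))
G=onz("wrist",(398/2+56,327/2+40),.128,s); F=onz("wrist",(397.5/2+56,289/2+40),.070,s); print(G,F)
s=state(); R=down(np.radians(95)); p=np.array([G[0],G[1],.085])
print(s["tool_pos"],R.T@(p-s["tool_pos"])*100,s["tool_rot"].T@(p-s["tool_pos"])*100,Ro.from_matrix(s["tool_rot"].T@R).as_rotvec())
E
```

```text
[0.606  0.1898 0.128 ] [0.6072 0.1901 0.07  ]
[0.6022 0.1871 0.2357] [ 0.2361 15.0657 -0.4013] [ 0.2387 15.0575 -0.6393] [-0.0158  0.0006 -0.0002]
```

{"name": "arm_command", "arguments": {
  "series": [
    {"travel": [0.25, 0.5, -0.6], "angular": [-0.016, 0, 0], "jaw": 5.2},
    {"travel": [0, 2.0, 0], "angular": [0, 0, 0], "jaw": 5.2},
    {"travel": [0, 2.5, 0], "angular": [0, 0, 0], "jaw": 5.2},
    {"travel": [0, 1.5, 0], "angular": [0, 0, 0], "jaw": 5.2},
    {"travel": [0, 0, 0], "angular": [0, 0, 0], "jaw": 5.2}
  ]
}}

```text
time: 11.0
tool_pos: [0.6062, 0.1901, 0.1666]
tool_rot: [[-0.088, -0.006, -0.996], [0.996, -0.001, -0.088], [-0.001, -1.0, 0.006]]
wrist_force: [-0.1, 0.6, -1.1]
width: 0.608
```

{"name": "arm_command", "arguments": {
  "series": [
    {"travel": [0, 0, 0], "angular": [0, 0, 0], "jaw": 5.2},
    {"travel": [0, 0, 0], "angular": [0, 0, 0], "jaw": 5.2},
    {"travel": [0, 0, 0], "angular": [0, 0, 0], "jaw": 5.2},
    {"travel": [0, 0, 0], "angular": [0, 0, 0], "jaw": 5.2},
    {"travel": [0, 0, 0], "angular": [0, 0, 0], "jaw": 5.2}
  ]
}}

```text
time: 11.5
tool_pos: [0.6086, 0.1911, 0.1706]
tool_rot: [[-0.089, 0.001, -0.996], [0.996, 0.0, -0.089], [0.0, -1.0, -0.001]]
wrist_force: [-0.9, -0.5, -0.4]
width: 0.614
```

```bash
python3 - <<'E'
from h import *
s=state(); R=down(np.radians(95)); p=np.array([.6065,.190,.085])
print(s["tool_pos"],s["tool_rot"].T@(p-s["tool_pos"])*100,Ro.from_matrix(s["tool_rot"].T@R).as_rotvec())
E
```

```text
[0.6086 0.1911 0.1706] [-0.0872  8.5638  0.2285] [0.001  0.0017 0.0002]
```

{"name": "arm_command", "arguments": {
  "series": [
    {"travel": [-0.1, 2, 0.2], "angular": [0, 0, 0], "jaw": 5.2},
    {"travel": [0, 2.3, 0], "angular": [0, 0, 0], "jaw": 5.2},
    {"travel": [0, 2.0, 0], "angular": [0, 0, 0], "jaw": 5.2},
    {"travel": [0, 1.4, 0], "angular": [0, 0, 0], "jaw": 5.2},
    {"travel": [0, 0.4, 0], "angular": [0, 0, 0], "jaw": 5.2}
  ]
}}

```text
time: 12.0
tool_pos: [0.6049, 0.1895, 0.0866]
tool_rot: [[-0.089, -0.004, -0.996], [0.996, -0.001, -0.089], [-0.0, -1.0, 0.004]]
wrist_force: [-0.9, -1.3, 0.2]
width: 0.609
```

{"name": "arm_command", "arguments": {
  "series": [
    {"travel": [0, 0.1, 0], "angular": [0, 0, 0], "jaw": 5.2},
    {"travel": [0, 0, 0], "angular": [0, 0, 0], "jaw": 5.2},
    {"travel": [0, 0, 0], "angular": [0, 0, 0], "jaw": 5.2},
    {"travel": [0, 0, 0], "angular": [0, 0, 0], "jaw": 5.2},
    {"travel": [0, 0, 0], "angular": [0, 0, 0], "jaw": 5.2}
  ]
}}

```text
time: 12.5
tool_pos: [0.6068, 0.1899, 0.0888]
tool_rot: [[-0.089, 0.001, -0.996], [0.996, 0.0, -0.089], [0.0, -1.0, -0.001]]
wrist_force: [-0.7, -0.2, -0.1]
width: 0.607
```

{"name": "arm_command", "arguments": {
  "series": [
    {"travel": [0, 0.3, 0], "angular": [0, 0, 0], "jaw": 5.2},
    {"travel": [0, 0, 0], "angular": [0, 0, 0], "jaw": 5.2},
    {"travel": [0, 0, 0], "angular": [0, 0, 0], "jaw": 4},
    {"travel": [0, 0, 0], "angular": [0, 0, 0], "jaw": 3.4},
    {"travel": [0, 0, 0], "angular": [0, 0, 0], "jaw": 2.0}
  ]
}}

```text
time: 13.0
tool_pos: [0.6064, 0.1897, 0.0851]
tool_rot: [[-0.089, 0.0, -0.996], [0.996, -0.0, -0.089], [-0.0, -1.0, 0.0]]
wrist_force: [0.5, -1.0, -2.3]
width: 0.331
```

{"name": "arm_command", "arguments": {
  "series": [
    {"travel": [0, 0, 0], "angular": [0, 0, 0], "jaw": 2},
    {"travel": [0, 0, 0], "angular": [0, 0, 0], "jaw": 2},
    {"travel": [0, 0, 0], "angular": [0, 0, 0], "jaw": 2},
    {"travel": [0, 0, 0], "angular": [0, 0, 0], "jaw": 2},
    {"travel": [0, 0, 0], "angular": [0, 0, 0], "jaw": 2}
  ]
}}

```text
time: 13.5
tool_pos: [0.6064, 0.1897, 0.085]
tool_rot: [[-0.089, 0.0, -0.996], [0.996, -0.0, -0.089], [-0.0, -1.0, -0.0]]
wrist_force: [0.8, -1.1, 1.4]
width: 0.334
```

{"name": "arm_command", "arguments": {
  "series": [
    {"travel": [0, -0.8, 0], "angular": [0, 0, 0], "jaw": 2},
    {"travel": [0, -1.5, 0], "angular": [0, 0, 0], "jaw": 2},
    {"travel": [0, -2, 0], "angular": [0, 0, 0], "jaw": 2},
    {"travel": [0, -2, 0], "angular": [0, 0, 0], "jaw": 2},
    {"travel": [0, -2, 0], "angular": [0, 0, 0], "jaw": 2}
  ]
}}

```text
time: 14.0
tool_pos: [0.6062, 0.1899, 0.1694]
tool_rot: [[-0.089, -0.0, -0.996], [0.996, 0.0, -0.089], [0.0, -1.0, 0.0]]
wrist_force: [-0.6, 0.4, -2.5]
width: 0.332
```

{"name": "arm_command", "arguments": {
  "series": [
    {"travel": [0, -3, 0], "angular": [0, 0, 0], "jaw": 2},
    {"travel": [0, -3, 0], "angular": [0, 0, 0], "jaw": 2},
    {"travel": [0, -2, 0], "angular": [0, 0, 0], "jaw": 2},
    {"travel": [0, 0, 0], "angular": [0, 0, 0], "jaw": 2},
    {"travel": [0, 0, 0], "angular": [0, 0, 0], "jaw": 2}
  ]
}}

```text
time: 14.5
tool_pos: [0.6066, 0.1899, 0.2484]
tool_rot: [[-0.089, 0.001, -0.996], [0.996, 0.0, -0.089], [0.0, -1.0, -0.001]]
wrist_force: [-0.7, -0.8, -3.1]
width: 0.336
```

```bash
python3 - <<'E'
from h import *
import pickle
s4,im=pickle.load(open("pics/w4.pkl","rb"))
i=im.astype(int); m=((i[...,0]-i[...,2]>60)).astype(np.uint8); m[:150]=0; m[240:]=0; m[:,:200]=0; m[:,310:]=0
n,l,st,c=cv2.connectedComponentsWithStats(m)
for k in range(1,n):
    if st[k,4]>60: print(st[k],c[k])
print("crop")
R,ax=spd(np.radians(-2.5)); E=np.array([.555,-.2133,.1325]); foot=E-.0325*ax
for k in (.008,.022,.029): print(k,foot+k*ax,proj("wrist",foot+k*ax,s4))
cv2.imwrite("pics/c4.png",cv2.resize(im[160:225,215:290,::-1],(600,520),interpolation=cv2.INTER_CUBIC))
s=state(); print(s["time"],s["tool_pos"],s["tool_rot"],s["width"],s["wrist_force"])
E
```

```text
[241 177  22  30 503] [251.3678 191.4314]
[ 200  205  110   35 2751] [255.269  223.9647]
crop
0.008 [ 0.5672 -0.2138  0.1113] [250.9972 188.2565]
0.022 [ 0.5602 -0.2135  0.1234] [250.9352 193.7787]
0.029 [ 0.5567 -0.2134  0.1295] [250.9016 196.7714]
14.5 [0.6066 0.1899 0.2484] [[-0.0889  0.001  -0.996 ]
 [ 0.996   0.0004 -0.0889]
 [ 0.0003 -1.     -0.001 ]] 0.33570932367999834 [-0.6866 -0.7716 -3.0702]
```

View pics/c4.png

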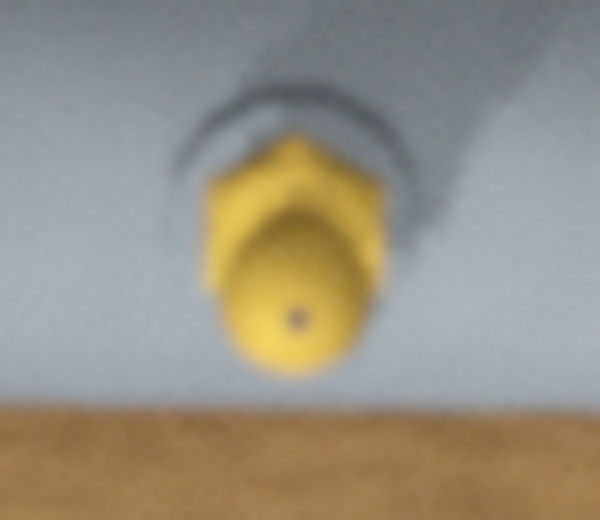

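The ball head is at crop (296,301), i.e. pixel (251.6,197.2). That is about 2 mm off the cap-based estimate toward tool -z, and it matches the board geometry. I'll refine the spindle yaw from the bolts and plan the transfer.

```bash
python3 - <<'E'
from h import *
import pickle
s4,im=pickle.load(open("pics/w4.pkl","rb"))
def bolts(im,n,s,box,z=.02):
    i=im.astype(int);m=((i[...,0]-i[...,2]>85)&(i[...,1]-i[...,2]>60)).astype(np.uint8)
    k,l,st,c=cv2.connectedComponentsWithStats(m)
    return [(np.round(c[j],1),st[j,4],onz(n,c[j],z,s)) for j in range(1,k) if st[j,4]>3 and box[0]<c[j][0]<box[2] and box[1]<c[j][1]<box[3]]
b=bolts(im,"wrist",s4,(150,50,350,100)); print(b)
t=np.load("pics/top0.npy"); b2=bolts(t,"top",None,(315,160,380,220)); print(b2)
for q in (b,b2):
    for x in q:
        for y in q:
            d=x[2]-y[2]
            if d[1]>.1 and abs(d[0])<.03: print("yaw",np.degrees(np.arctan2(-d[0],d[1])),np.linalg.norm(d))
            if d[0]>.1 and abs(d[1])<.03: print("yaw x",np.degrees(np.arctan2(d[1],d[0])))
s=state()
R,ax=spd(np.radians(-3)); H=np.array([.5619,-.213,.1244]); plan(H+.15*ax,R,2,13,s)
E
```

```text
[(array([175.8,  72.9]), np.int32(108), array([ 0.5197, -0.2752,  0.02  ])), (array([328.4,  75.6]), np.int32(106), array([ 0.5278, -0.1467,  0.02  ]))]
[(array([326., 169.]), np.int32(9), array([ 0.6588, -0.1554,  0.02  ])), (array([368.3, 171.1]), np.int32(9), array([ 0.6513, -0.2857,  0.02  ])), (array([324.7, 211. ]), np.int32(7), array([ 0.5284, -0.1475,  0.02  ])), (array([367.4, 213.1]), np.int32(11), array([ 0.5214, -0.2769,  0.02  ]))]
yaw -3.610631878314847 0.12876625823292004
yaw -3.3133399353609243 0.1304471201817019
yaw x -3.463116520523982
yaw x -3.865726946182421
yaw -3.090033206286549 0.1295349084215979
mm/row 32.04225207020483 deg/row 2.384207987230561
{"travel": [-2.98, -0.05, 1.19], "angular": [-0.04, 0.011, 0.003], "jaw": 2}
{"travel": [-2.99, -0.09, 1.15], "angular": [-0.04, 0.011, 0.003], "jaw": 2}
{"travel": [-3.0, -0.12, 1.12], "angular": [-0.04, 0.011, 0.003], "jaw": 2}
{"travel": [-3.01, -0.16, 1.08], "angular": [-0.04, 0.011, 0.003], "jaw": 2}
{"travel": [-3.02, -0.19, 1.04], "angular": [-0.04, 0.011, 0.003], "jaw": 2}
{"travel": [-3.04, -0.22, 1.0], "angular": [-0.04, 0.011, 0.003], "jaw": 2}
{"travel": [-3.05, -0.26, 0.96], "angular": [-0.04, 0.011, 0.003], "jaw": 2}
{"travel": [-3.06, -0.28, 0.92], "angular": [-0.04, 0.011, 0.003], "jaw": 2}
{"travel": [-3.07, -0.31, 0.87], "angular": [-0.04, 0.011, 0.003], "jaw": 2}
{"travel": [-3.08, -0.34, 0.83], "angular": [-0.04, 0.011, 0.003], "jaw": 2}
{"travel": [-3.09, -0.36, 0.78], "angular": [-0.04, 0.011, 0.003], "jaw": 2}
{"travel": [-3.1, -0.38, 0.73], "angular": [-0.04, 0.011, 0.003], "jaw": 2}
{"travel": [-3.1, -0.4, 0.68], "angular": [-0.04, 0.011, 0.003], "jaw": 2}
```

{"name": "arm_command", "arguments": {
  "series": [
    {"travel": [-2.0, -0.05, 0.8], "angular": [-0.04, 0.011, 0.003], "jaw": 2},
    {"travel": [-3.0, -0.1, 1.15], "angular": [-0.04, 0.011, 0.003], "jaw": 2},
    {"travel": [-3.0, -0.1, 1.15], "angular": [-0.04, 0.011, 0.003], "jaw": 2},
    {"travel": [-3.0, -0.15, 1.1], "angular": [-0.04, 0.011, 0.003], "jaw": 2},
    {"travel": [-3.0, -0.2, 1.05], "angular": [-0.04, 0.011, 0.003], "jaw": 2}
  ]
}}

```text
time: 15.0
tool_pos: [0.5606, 0.0457, 0.247]
tool_rot: [[-0.033, 0.195, -0.98], [0.999, -0.003, -0.034], [-0.009, -0.981, -0.195]]
wrist_force: [0.6, -0.7, -2.8]
width: 0.331
```

{"name": "arm_command", "arguments": {
  "series": [
    {"travel": [-3.0, -0.2, 1.0], "angular": [-0.04, 0.011, 0.003], "jaw": 2},
    {"travel": [-3.0, -0.25, 1.0], "angular": [-0.04, 0.011, 0.003], "jaw": 2},
    {"travel": [-3.0, -0.3, 0.95], "angular": [-0.04, 0.011, 0.003], "jaw": 2},
    {"travel": [-3.0, -0.3, 0.9], "angular": [-0.04, 0.011, 0.003], "jaw": 2},
    {"travel": [-3.0, -0.3, 0.85], "angular": [-0.04, 0.011, 0.003], "jaw": 2}
  ]
}}

```text
time: 15.5
tool_pos: [0.5131, -0.1043, 0.2485]
tool_rot: [[0.024, 0.387, -0.922], [1.0, -0.015, 0.02], [-0.006, -0.922, -0.387]]
wrist_force: [0.6, -0.3, -3.3]
width: 0.333
```

{"name": "arm_command", "arguments": {
  "series": [
    {"travel": [-3.0, -0.3, 0.8], "angular": [-0.04, 0.011, 0.003], "jaw": 2},
    {"travel": [-3.0, -0.4, 0.7], "angular": [-0.04, 0.011, 0.003], "jaw": 2},
    {"travel": [-2.5, -0.4, 0.7], "angular": [-0.04, 0.011, 0.003], "jaw": 2},
    {"travel": [-1.0, 0, 0.3], "angular": [0, 0, 0], "jaw": 2},
    {"travel": [0, 0, 0], "angular": [0, 0, 0], "jaw": 2}
  ]
}}

```text
time: 16.0
tool_pos: [0.4829, -0.1982, 0.2483]
tool_rot: [[0.06, 0.493, -0.868], [0.998, -0.028, 0.054], [0.002, -0.87, -0.494]]
wrist_force: [0.2, -0.2, -2.1]
width: 0.33
```

{"name": "arm_command", "arguments": {
  "series": [
    {"travel": [0, 0, 0], "angular": [0, 0, 0], "jaw": 2},
    {"travel": [0, 0, 0], "angular": [0, 0, 0], "jaw": 2},
    {"travel": [0, 0, 0], "angular": [0, 0, 0], "jaw": 2},
    {"travel": [0, 0, 0], "angular": [0, 0, 0], "jaw": 2},
    {"travel": [0, 0, 0], "angular": [0, 0, 0], "jaw": 2}
  ]
}}

```text
time: 16.5
tool_pos: [0.4848, -0.1973, 0.2514]
tool_rot: [[0.056, 0.497, -0.866], [0.998, -0.029, 0.049], [-0.001, -0.867, -0.498]]
wrist_force: [0.1, 0.7, -2.4]
width: 0.331
```

```bash
python3 - <<'E'
from h import *
import pickle
s=state(); im=capture("wrist"); sc=capture("scene"); pickle.dump((s,im),open("pics/w8.pkl","wb"))
R,ax=spd(np.radians(-3.4)); H=np.array([.5619,-.213,.1244])
print(s["time"],s["tool_pos"],s["wrist_force"],s["width"])
print(s["tool_rot"].T@(H+.097*ax-s["tool_pos"])*100,Ro.from_matrix(s["tool_rot"].T@R).as_rotvec())
a=cv2.resize(im[100:384,100:412,::-1],(440,400),interpolation=cv2.INTER_CUBIC); b=cv2.resize(sc[90:190,170:260,::-1],(360,400),interpolation=cv2.INTER_CUBIC)
cv2.imwrite("pics/w8.png",np.hstack([a,b]))
print((proj("wrist",H,s)-100)*1.41)
E
```

```text
16.5 [ 0.4848 -0.1973  0.2514] [ 0.1137  0.7284 -2.4382] 0.3314457184363924
[-1.1181  5.1951 -0.4036] [-0.0027  0.0029  0.0006]
[195.6201 121.0409]
```

View pics/w8.png

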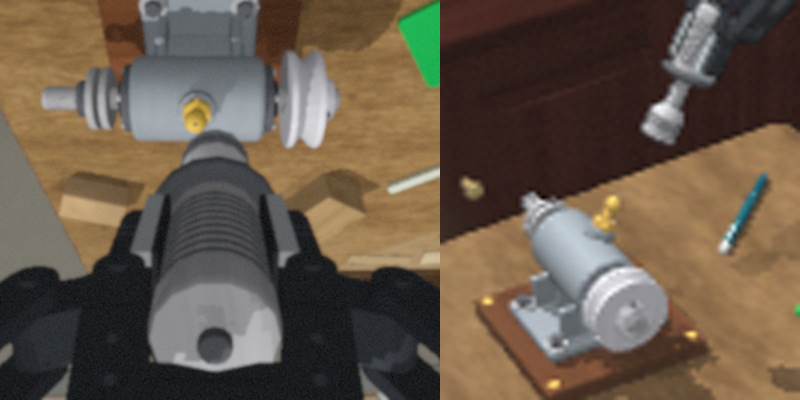

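The wrist view shows the gun straight in the grip: button at (214,345), coupler at (214,140), nipple head at about (195,119). The scene view shows the gun parallel to the nipple and above it. I'll check gun tilt and nipple position by projection.

```bash
python3 - <<'E'
from h import *
import pickle
s,im=pickle.load(open("pics/w8.pkl","rb"))
P=lambda v:(proj("wrist",s["tool_pos"]+s["tool_rot"]@np.array(v),s)-100)*1.41
print("button",P([0,-.043,0]),"mouth rim near cam",P([0,.075,.0145]),"flange near edge",P([0,.018,.022]))
i=im.astype(int); m=((i[...,0]-i[...,2]>60)).astype(np.uint8); m[:160]=0;m[205:]=0;m[:,215:][:,55:]=0;m[:,:215]=0
n,l,st,c=cv2.connectedComponentsWithStats(m); k=1+np.argmax(st[1:,4]); print(st[k],c[k])
for r in range(st[k,1],st[k,1]+st[k,3]): x=np.where(l[r]==k)[0]; print(r,x.min(),x.max(),end=" | ")
H=np.array([.5619,-.213,.1244]);R,ax=spd(np.radians(-3.4));print("\nH",proj("wrist",H,s),"top",proj("wrist",H+.007*ax,s))
col=im[120:230,252].max(1); print(col)
E
```

```text
button [214.9725 350.1027] mouth rim near cam [214.6171 126.3815] flange near edge [214.7311 154.9331]
[230 170  19  24 357] [238.7675 181.5686]
170 238 240 | 171 236 242 | 172 235 243 | 173 233 245 | 174 231 247 | 175 230 247 | 176 230 248 | 177 230 248 | 178 230 248 | 179 230 248 | 180 230 248 | 181 230 248 | 182 230 248 | 183 230 248 | 184 231 248 | 185 231 248 | 186 231 246 | 187 231 245 | 188 231 245 | 189 231 244 | 190 232 244 | 191 233 243 | 192 234 243 | 193 235 242 | 
H [238.7377 185.8446] top [238.428  188.1824]
[109 111 107 106 106 103 104 108 106 109 105 106 104 106 105 108 107 107
 103  98  89  90  92  94 100 103 103 103 109 109 108 110 112 116 114 117
 119 118 120 122 123 122 126 127 128 126 130 131 132 132 130 125 122 121
 123 128 126 129 129 134 141 147 157 163 168 173 179 179 180 178 173 160
 125  98  87  80  71  73  72  81  90 109 115 125 122 121 125 123 125 121
 106  83  57  60  63  68  73  74  75  73  73  72  74  71  74  74  74  76
  83  82]
```

{"name": "arm_command", "arguments": {
  "series": [
    {"travel": [-0.55, 0.5, -0.2], "angular": [0.007, 0.003, 0], "jaw": 2},
    {"travel": [-0.6, 1.2, -0.2], "angular": [0, 0, 0], "jaw": 2},
    {"travel": [0, 1.5, 0], "angular": [0, 0, 0], "jaw": 2},
    {"travel": [0, 1.2, 0], "angular": [0, 0, 0], "jaw": 2},
    {"travel": [0, 0.8, 0], "angular": [0, 0, 0], "jaw": 2}
  ]
}}

```text
time: 17.1
tool_pos: [0.5127, -0.2108, 0.2055]
tool_rot: [[0.06, 0.488, -0.871], [0.998, -0.027, 0.054], [0.002, -0.872, -0.489]]
wrist_force: [-0.5, -0.8, -2.8]
width: 0.336
```

{"name": "arm_command", "arguments": {
  "series": [
    {"travel": [0, 0, 0], "angular": [0, 0, 0], "jaw": 2},
    {"travel": [0, 0, 0], "angular": [0, 0, 0], "jaw": 2},
    {"travel": [0, 0, 0], "angular": [0, 0, 0], "jaw": 2},
    {"travel": [0, 0, 0], "angular": [0, 0, 0], "jaw": 2},
    {"travel": [0, 0, 0], "angular": [0, 0, 0], "jaw": 2}
  ]
}}

```text
time: 17.6
tool_pos: [0.513, -0.2112, 0.2089]
tool_rot: [[0.06, 0.492, -0.869], [0.998, -0.03, 0.052], [-0.0, -0.87, -0.492]]
wrist_force: [-0.6, 0.0, -3.4]
width: 0.331
```

```bash
cat > chk.py <<'E'
from h import *
s=state(); R,ax=spd(np.radians(-3.4)); H=np.array([.5617,-.2133,.1244])
d=s["tool_rot"].T@(H-s["tool_pos"])*1000
print(s["time"],s["tool_pos"],"F tool",s["tool_rot"].T@s["wrist_force"],"head in tool mm",d,"rot err",Ro.from_matrix(s["tool_rot"].T@R).as_rotvec(),s["width"])
E
python3 chk.py; python3 - <<'E'
from h import *
import pickle
s=state(); im=capture("wrist"); pickle.dump((s,im),open("pics/w9.pkl","wb"))
i=im.astype(int); m=((i[...,0]-i[...,2]>60)).astype(np.uint8); m[:150]=0;m[215:]=0;m[:,280:]=0;m[:,215:]*=1;m[:,:215]=0
n,l,st,c=cv2.connectedComponentsWithStats(m); k=1+np.argmax(st[1:,4]); print(st[k],c[k])
for r in range(st[k,1],st[k,1]+st[k,3]): x=np.where(l[r]==k)[0]; print(r,x.min(),x.max(),end=" | ")
H=np.array([.5617,-.2133,.1244]);R,ax=spd(np.radians(-3.4));print("\nH",proj("wrist",H,s))
for q in (240,252,264): print(im[170:220,q].max(1))
E
```

```text
17.6 [ 0.513  -0.2112  0.2089] F tool [0.0074 2.6921 2.1989] head in tool mm [ 0.8718 97.524  -0.8015] rot err [-0.0086 -0.0009 -0.0006] 0.33055669359764295
[242 182  23  13 183] [253.541 188.153]
182 252 255 | 183 250 256 | 184 249 258 | 185 247 260 | 186 245 262 | 187 243 263 | 188 243 264 | 189 242 264 | 190 242 264 | 191 243 264 | 192 243 264 | 193 244 264 | 194 263 264 | 
H [253.454  201.4886]
[138 141 139 143 146 148 150 149 150 149 144 139 132 136 145 157 165 167
 164 164 166 164 166 163 156 132 107  91  80  75  77  80  91 102 121 134
 139 143 146 145 144 137 116  81  59  65  70  73  74  78]
[123 123 122 118 106  92  96 114 127 130 119 132 156 168 175 192 209 211
 202 189 162 128 101  94  88  81  71  69  73  80  93 109 116 125 123 124
 124 123 128 122 111  83  63  59  68  73  78  81  78  75]
[124 123 125 126 125 127 125 117 107  99 104 115 124 130 130 123 126 137
 152 162 167 170 169 168 152 122  97  89  83  74  69  74  79  91 107 117
 124 123 120 125 123 117 102  77  59  62  64  66  77  78]
```

{"name": "arm_command", "arguments": {
  "series": [
    {"travel": [0.08, 0.5, 0], "angular": [0, 0, 0], "jaw": 2},
    {"travel": [0, 0.5, 0], "angular": [0, 0, 0], "jaw": 2},
    {"travel": [0, 0.5, 0], "angular": [0, 0, 0], "jaw": 2},
    {"travel": [0, 0.3, 0], "angular": [0, 0, 0], "jaw": 2},
    {"travel": [0, 0, 0], "angular": [0, 0, 0], "jaw": 2}
  ]
}}

```text
time: 18.15
tool_pos: [0.5217, -0.2105, 0.1915]
tool_rot: [[0.06, 0.49, -0.87], [0.998, -0.028, 0.053], [0.001, -0.871, -0.491]]
wrist_force: [0.3, 0.3, -2.7]
width: 0.33
```

```bash
python3 chk.py
```

```text
18.15 [ 0.5217 -0.2105  0.1915] F tool [0.3039 2.4852 1.0503] head in tool mm [-0.5255 78.132  -2.0042] rot err [-0.0106 -0.0012  0.0008] 0.33026909615279043
```

{"name": "arm_command", "arguments": {
  "series": [
    {"travel": [0, 0, -0.1], "angular": [-0.005, 0, 0], "jaw": 2},
    {"travel": [0, 0.2, 0], "angular": [0, 0, 0], "jaw": 2},
    {"travel": [0, 0.2, 0], "angular": [0, 0, 0], "jaw": 2},
    {"travel": [0, 0, 0], "angular": [0, 0, 0], "jaw": 2},
    {"travel": [0, 0, 0], "angular": [0, 0, 0], "jaw": 2}
  ]
}}

```text
time: 18.65
tool_pos: [0.5246, -0.2111, 0.1897]
tool_rot: [[0.061, 0.495, -0.867], [0.998, -0.03, 0.053], [0.0, -0.868, -0.496]]
wrist_force: [-2.7, -0.1, -0.7]
width: 0.332
```

```bash
python3 chk.py
```

```text
18.65 [ 0.5246 -0.2111  0.1897] F tool [-0.2262 -0.7234  2.6566] head in tool mm [ 0.0656 75.1143  0.0843] rot err [-0.0045 -0.0011 -0.0005] 0.33195860656780674
```

{"name": "arm_command", "arguments": {
  "series": [
    {"travel": [0, 0.2, 0.05], "angular": [0, 0, 0], "jaw": 2},
    {"travel": [0, 0.2, 0], "angular": [0, 0, 0], "jaw": 2},
    {"travel": [0, 0.2, 0], "angular": [0, 0, 0], "jaw": 2},
    {"travel": [0, 0, 0], "angular": [0, 0, 0], "jaw": 2},
    {"travel": [0, 0, 0], "angular": [0, 0, 0], "jaw": 2}
  ]
}}

```text
time: 19.15
tool_pos: [0.527, -0.2106, 0.1819]
tool_rot: [[0.06, 0.494, -0.868], [0.998, -0.028, 0.053], [0.002, -0.869, -0.495]]
wrist_force: [4.8, -1.3, -7.7]
width: 0.336
```

```bash
python3 chk.py
```

```text
19.15 [ 0.527  -0.2106  0.1819] F tool [-1.0104  9.1051 -0.465 ] head in tool mm [-0.7111 67.2141 -1.828 ] rot err [-0.0063 -0.0014  0.0015] 0.3356289205297512
```

{"name": "arm_command", "arguments": {
  "series": [
    {"travel": [0, 0.2, 0], "angular": [0, 0, 0], "jaw": 2},
    {"travel": [0, 0.2, 0], "angular": [0, 0, 0], "jaw": 2},
    {"travel": [0, 0.2, 0], "angular": [0, 0, 0], "jaw": 2},
    {"travel": [0, 0, 0], "angular": [0, 0, 0], "jaw": 2},
    {"travel": [0, 0, 0], "angular": [0, 0, 0], "jaw": 2}
  ]
}}

```text
time: 19.65
tool_pos: [0.5296, -0.2113, 0.1802]
tool_rot: [[0.061, 0.495, -0.867], [0.998, -0.03, 0.053], [0.0, -0.868, -0.496]]
wrist_force: [-7.0, 1.4, 3.6]
width: 0.328
```

```bash
python3 chk.py
```

```text
19.65 [ 0.5296 -0.2113  0.1802] F tool [ 0.9897 -6.5929  4.3352] head in tool mm [-0.1011 64.3953 -0.2635] rot err [-0.0049 -0.0014 -0.0006] 0.3284574814880683
```

{"name": "arm_command", "arguments": {
  "series": [
    {"travel": [0, 0.3, 0.05], "angular": [0, 0, 0], "jaw": 2},
    {"travel": [0, 0.3, 0.05], "angular": [0, 0, 0], "jaw": 2},
    {"travel": [0, 0.3, 0], "angular": [0, 0, 0], "jaw": 2},
    {"travel": [0, 0.1, 0], "angular": [0, 0, 0], "jaw": 2},
    {"travel": [0, 0, 0], "angular": [0, 0, 0], "jaw": 2}
  ]
}}

```text
time: 20.15
tool_pos: [0.5343, -0.2117, 0.1723]
tool_rot: [[0.06, 0.497, -0.866], [0.998, -0.031, 0.052], [-0.001, -0.867, -0.497]]
wrist_force: [-7.7, 2.7, 6.2]
width: 0.33
```

```bash
python3 chk.py
```

```text
20.15 [ 0.5343 -0.2117  0.1723] F tool [ 2.2122 -9.2866  3.7217] head in tool mm [ 0.1031 55.1973  0.0497] rot err [-0.0029 -0.0008 -0.001 ] 0.33006505107414513
```

{"name": "arm_command", "arguments": {
  "series": [
    {"travel": [0.03, 0.2, 0.05], "angular": [0, 0, 0], "jaw": 2},
    {"travel": [0.03, 0.2, 0], "angular": [0, 0, 0], "jaw": 2},
    {"travel": [0, 0.1, 0], "angular": [0, 0, 0], "jaw": 2},
    {"travel": [0, 0.1, 0], "angular": [0, 0, 0], "jaw": 2},
    {"travel": [0, 0, 0], "angular": [0, 0, 0], "jaw": 2}
  ]
}}

```text
time: 20.65
tool_pos: [0.537, -0.2118, 0.1676]
tool_rot: [[0.061, 0.497, -0.866], [0.998, -0.032, 0.052], [-0.002, -0.867, -0.498]]
wrist_force: [-9.0, 1.3, 7.8]
width: 0.328
```

```bash
python3 chk.py
```

```text
20.65 [ 0.537  -0.2118  0.1676] F tool [  0.769  -11.3206   3.9699] head in tool mm [ 0.0712 49.7319  0.0672] rot err [-0.0022 -0.0007 -0.0023] 0.32774255170028155
```

{"name": "arm_command", "arguments": {
  "series": [
    {"travel": [0, 0.1, 0], "angular": [0, 0, 0], "jaw": 2},
    {"travel": [0, 0.1, 0], "angular": [0, 0, 0], "jaw": 2},
    {"travel": [0, 0, 0], "angular": [0, 0, 0], "jaw": 2},
    {"travel": [0, 0, 0], "angular": [0, 0, 0], "jaw": 2},
    {"travel": [0, 0, 0], "angular": [0, 0, 0], "jaw": 2}
  ]
}}

```text
time: 21.15
tool_pos: [0.5379, -0.2119, 0.166]
tool_rot: [[0.061, 0.497, -0.866], [0.998, -0.032, 0.052], [-0.002, -0.867, -0.498]]
wrist_force: [-9.6, 1.4, 8.7]
width: 0.333
```

```bash
python3 chk.py
```

```text
21.15 [ 0.5379 -0.2119  0.166 ] F tool [  0.767  -12.3564   4.0775] head in tool mm [ 0.0902 47.9089  0.0392] rot err [-0.0023 -0.0008 -0.0023] 0.3334258138915041
```

{"name": "arm_command", "arguments": {
  "series": [
    {"travel": [0, 0.1, 0], "angular": [0, 0, 0], "jaw": 2},
    {"travel": [0, 0.05, 0], "angular": [0, 0, 0], "jaw": 2},
    {"travel": [0, 0, 0], "angular": [0, 0, 0], "jaw": 2},
    {"travel": [0, 0, 0], "angular": [0, 0, 0], "jaw": 2},
    {"travel": [0, 0, 0], "angular": [0, 0, 0], "jaw": 2}
  ]
}}

```text
time: 21.65
tool_pos: [0.5386, -0.2119, 0.1651]
tool_rot: [[0.061, 0.497, -0.866], [0.998, -0.032, 0.052], [-0.002, -0.867, -0.498]]
wrist_force: [-11.6, 2.6, 10.3]
width: 0.333
```

```bash
python3 chk.py
```

```text
21.65 [ 0.5386 -0.2119  0.1651] F tool [  1.8295 -14.7644   5.0533] head in tool mm [ 0.1103 46.8657  0.1838] rot err [-0.0023 -0.0008 -0.0025] 0.3325611940800013
```

Force rose sharply to about 17 N axial, and the barrel has travelled 17.5 mm since snap-on, so it is at its stop. Now a last visual check.

```bash
python3 - <<'E'
from h import *
w=capture("wrist");sc=capture("scene")
a=cv2.resize(w[100:384,100:412,::-1],(440,400),interpolation=cv2.INTER_CUBIC); b=cv2.resize(sc[110:210,170:290,::-1],(360,300),interpolation=cv2.INTER_CUBIC); c=cv2.resize(sc[130:310,230:420,::-1],(360,300))
cv2.imwrite("pics/fin.png",np.hstack([cv2.copyMakeBorder(a,0,200,0,0,cv2.BORDER_CONSTANT),np.vstack([b,c])]))
E
python3 chk.py
```

```text
21.75 [ 0.5386 -0.2119  0.1651] F tool [  1.6215 -15.0455   6.146 ] head in tool mm [ 0.1044 46.8655  0.2037] rot err [-0.0023 -0.0008 -0.0025] 0.33206338969775007
```

View pics/fin.png

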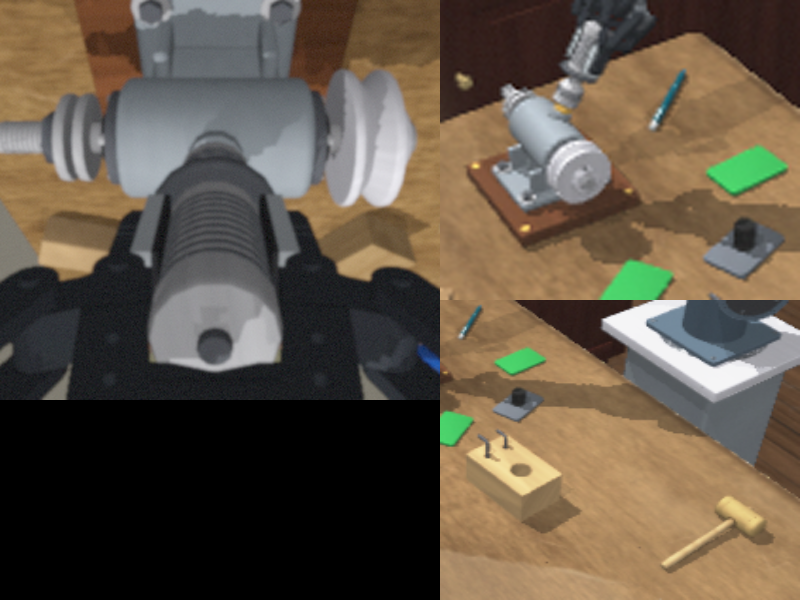

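The last picture shows the coupler on the nipple at (570,92), the gun in line with it and not slipped in the grip (button still at (214,345)). The cap stands on the grey pad at (743,235), and the mallet and pencil have not moved. I'll hand in.

```bash
python3 -c "
from plant import *
print(close_job())"
```

```text
the job is handed in; nothing more can be done
None
```

I handed the job in at 21.75 s. The dust cap is upright on the dark rubber pad, and the gun's coupler is snapped onto the nipple. The arm is still gripping the gun and holding it down.

**Last checks:**
- **Spring travel:** the barrel has moved about 17.5 mm of its 18 mm since snap-on. The axial push is about 17 N, above the 14.3 N spring force at the stop, so it is at or very near the stop.
- **Squareness:** the tool axis is within about 0.2 degrees of my estimated nipple axis. The gun may be tilted about 1 degree in the grip; I could not measure that for certain.
- **Snap-on:** the force reversed to a forward pull of about 6 N as the coupler snapped in. The coupler then sat within 0.5 mm of its expected depth.
- **Side load:** about 4–5 N of sideways force remained at the end.
- **Other objects:** the cap, mallet and pencil show in place in the final picture. The sanding stick was not in that picture; the arm never worked near it.

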